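# Clear the stack of bench blocks into their trays

## Robot

A 7-joint arm with a two-finger parallel gripper is mounted at the origin on the work surface. World frame = base frame: x ahead of the robot, y to its left, z up, the work surface at z = 0. Lengths are in m, angles in rad, forces in N, time in s.
With the tool pointing down it reaches from about 0.4 to 0.875 m from the base axis. Payload 19.3 kg.
Tool frame: the origin (TCP) lies on the centre line of the jaws, within the pads' length; the fingertips stand 14 mm ahead of it and the grasp point (between the pads) lies 5 mm behind it; x points along the fingers, y is the direction in which the jaws open and shut, and the axes are right-handed (so a half turn about x gives the same grasp; the last joint's range is limited). The gripper opens to 85 mm and grips with 20 to 120 N. Pads are 22 mm wide; open, the fingers measure 114 mm over their backs; the gripper's body (76 mm by 85 mm) begins 54 mm behind the grasp point. The pads swing forward as they close: fully open they stand 13 mm farther back than shut.
Start: joints at [1.183, 0.521, -0.036, 1.599, 0.021, 1.021, -0.113], TCP at [0.195, -0.594, 0.245] pointing down, gripper open.
Joint ranges: [-2.91, 2.91], [-0.3, 2.13], [-1.5, 1.42], [0.17, 2.43], [-1.26, 4.41], [0.16, 1.93], [-2.52, 2.52]. Speed limits (rad/s): [1.89, 1.89, 2.39, 2.39, 3.01, 3.01, 3.01].

## Interface

Orientations are given as [roll, pitch, yaw] about the fixed x, y, z axes, in that order (R = Rz(yaw) Ry(pitch) Rx(roll)).
In Python, from workcell import monitor, optics, bot gives the robot as it stands.
- The arm moves only by the tool arm_command, never from a script. Its arguments are lists of equal length, an entry for each row: "delta_pos": the shift along the tool's x, y, z as a fraction of full scale, a list of three; "rotation": the turn, a rotation vector about the tool's x, y, z as a fraction of full scale, a list of three. In form: {"delta_pos": [[dx, dy, dz], ...], "rotation": [[wx, wy, wz], ...]}. A call has 1 to 10 rows; each row shifts and turns the pose as measured when the row begins, along the tool's axes as they then stand; what a row does not reach is not made up. Full scale, the value 1, is 30 mm for a shift and 6 degrees for a turn. A row lasts 1/10 s, in which the tool goes at most 50 mm and 8.59 degrees, less where a joint would pass 70% of its speed; a pose out of reach is approached as far as the arm can. A call with a number of a shift or a turn outside -1 to 1 is refused whole. A call with a gripper value outside its range is refused whole. "gripper" is the closure, from -1 (fully open) to 1 (shut), so that 0 is half open, set as the call begins (left out, the last holds). The fingers move at their own pace and stop on an object; "grip_force" is the grip in N (left out, the last holds). Time passes only in rows, so rows that do not move let the fingers close. It gives the time, the measured TCP pose, the force and the opening at its end, in the units of the state.
- monitor.observe(): the state, without advancing time (a new reading comes with each control period).
- optics.grab_frame(name): name is "scene" or "top"; returns the picture (480x640x3 uint8, red, green, blue); there is no depth.
- optics.camera_params(name): a dict with "fx", "fy", "cx", "cy" (pixels), "dist_coeffs" ([k1, k2, p1, p2, k3] as OpenCV has them; the pictures are not rectified), "origin" and "rotation" of the camera in the world. Camera axes: x right, y down, z forward; pixel columns grow to the right and rows downward; lengths in m; the calibration is good to about 2 mm. A picture is of the moment at which its call begins. camera_params takes no time and is no camera call.
- bot.job_done(): hands the job in, once; it reports no verdict.
The state is a dict: "clock": time; "qpos": joint angles; "qd": joint speeds; "joint_efforts": joint torques, N m; "position": TCP position; "tool_rot": TCP orientation; "force": force on the tool from outside, world axes, zero at the start; "moment": the same for the moment, N m; "grip_width": finger opening in m.
Only numpy, scipy, OpenCV 4.12 (cv2) and the standard library are available. Lean on these libraries where they do the work, as an engineer would, in place of code of your own. Each camera call takes 0.05 s, during which the arm holds its last target. There are 200 camera calls.

## Task

Put away the four forming blocks stacked on the soldering board of this jeweller's bench: working from the top of the stack down, one block at a time, lay each block flat and right way up inside the recess of the wooden tray that has its own shape and size. Set each block down in its tray before lifting the next, lower it and do not drop it, leave it there, and do not disturb the flux bottle or the pliers.

Things in the scene. Friction and masses are not known exactly. Their poses are not given: they have to be found in the camera images.
- cube_block: Doming block, the topmost of the stack: steel cube 24 x 24 x 24 mm with a dark round dimple on each face that shows; 110 g. origin at the centre of its underside, z up, x and y square to its side faces.
- oblong_block: Grooved forming block, second from the top: brass oblong 46 mm (its x) by 26 mm (its y), 24 mm tall; 230 g. origin at the centre of its underside, z up.
- disc_block: Round bench block, third from the top: black rubber disc 54 mm in diameter, 24 mm tall; 70 g. origin at the centre of its underside, z up.
- square_block: Flat bench block, lowest of the stack: steel, 60 x 60 mm, 24 mm tall; 680 g (true masses differ by up to 15 %). origin at the centre of its underside, z up, x and y square to its side faces. It stands on a grey soldering board 120 x 120 mm, 10 mm thick, fixed to the bench.
- cube_tray: Wooden tray with the smaller square recess, 44 x 44 mm (outside 60 x 60 mm). Fixed to the bench; z up, origin at the centre of its underside, on the bench. Floor 5 mm above the bench, rim 8 mm wide with its top 10 mm above the bench (the recess is 5 mm deep), its floor faced with grey felt; x and y along its sides. The four trays stand in any order, beyond the stack as seen from the robot.
- oblong_tray: Wooden tray with the oblong recess, 66 mm (its x) by 46 mm (its y) (outside 82 x 62 mm). Fixed to the bench; z up, origin at the centre of its underside, on the bench. Floor 5 mm above the bench, rim 8 mm wide with its top 10 mm above the bench (the recess is 5 mm deep), its floor faced with grey felt.
- disc_tray: Round wooden tray with a round recess 74 mm in diameter (outside 90 mm). Fixed to the bench; z up, origin at the centre of its underside, on the bench. Floor 5 mm above the bench, rim 8 mm wide with its top 10 mm above the bench (the recess is 5 mm deep), its floor faced with grey felt.
- square_tray: Wooden tray with the larger square recess, 80 x 80 mm (outside 96 x 96 mm). Fixed to the bench; z up, origin at the centre of its underside, on the bench. Floor 5 mm above the bench, rim 8 mm wide with its top 10 mm above the bench (the recess is 5 mm deep), its floor faced with grey felt; x and y along its sides.
- flux_bottle: Bystander: upright white plastic bottle with a green cap, 40 mm in diameter, 85 mm tall, loose. Origin at the centre of its underside. Leave it alone.
- pliers: Bystander: small pliers lying flat, about 140 x 50 mm, 11 mm tall, steel jaws and red handles, loose. Origin under the pivot, x towards the jaws. Leave them alone.
There are look-alikes about, which are no part of the job. Leave any blue or turquoise look-alike of the disc_block alone. Of the things that look like the oblong_block, the larger one is meant.

How it is judged:
By the outcome, as a careful person would: the job done as asked, in the order asked, and still so for the second after the job is handed in, with the robot touching nothing.
It also fails if it takes over 96 s, if anything falls off the work surface, if the arm or the gripper's body presses on something with over 40 N, if the wrist force passes 120 N, or if a joint passes its speed limit or range.

## Working session

There is one attempt and no reset: what is moved stays moved. The work goes in short steps, Python scripts to look and compute and a tool call to move; the robot and the scene stay as the last step left them, time stands still between calls to the robot, and variables do not carry over. Pictures are saved under pics/ and viewed, about 12 in all and at most 16, crops included, and the job is handed in when it is done.

Besides the shell and the picture viewer there is one more tool, called after ">>>" in YAML: its name, and indented under it one key for each argument. arm_command: Moves the arm, as the interface text tells. Its arguments: {"type":"object","properties":{"delta_pos":{"type":"array","items":{"type":"array","items":{"type":"number"}}},"rotation":{"type":"array","items":{"type":"array","items":{"type":"number"}}},"gripper":{"type":"number"},"grip_force":{"type":"number"}},"required":["delta_pos","rotation"]}

```bash
mkdir -p pics; ls; cat > grab.py <<'E'
from workcell import monitor, optics, bot
import cv2,sys
for n in ("scene","top"):
    im=optics.grab_frame(n)[:,:,::-1]; cv2.imwrite(f"pics/{n}{sys.argv[1]}.png",im)
E
python3 - <<'E'
import sys; sys.argv=['',"0"]; exec(open('grab.py').read())
for n in ("scene","top"): print(optics.camera_params(n))
print(monitor.observe())
E
```

```text
pics
{'fx': 569.3875472403871, 'fy': 569.3875472403871, 'cx': 323.04254916150694, 'cy': 241.7776726424944, 'dist_coeffs': array([0.04227294, 0.        , 0.        , 0.        , 0.        ]), 'origin': array([0.98194527, 0.70812856, 1.01294243]), 'rotation': array([-2.38939658, -0.01081866,  2.53292062])}
{'fx': 578.6357867256269, 'fy': 578.6357867256269, 'cx': 314.8515333405186, 'cy': 235.4147217213371, 'dist_coeffs': array([-0.15903989,  0.        ,  0.        ,  0.        ,  0.        ]), 'origin': array([ 0.38049038, -0.00292233,  1.2500379 ]), 'rotation': array([-3.05878991,  0.00541362, -1.59373838])}
{'clock': 0.1, 'qpos': array([ 1.18282539,  0.5219614 , -0.03636513,  1.59996092,  0.02123224,
        1.02113828, -0.11280446]), 'qd': array([-7.29740382e-04, -3.51923409e-03, -1.61903335e-03, -1.84136205e-03,
       -1.42397293e-03,  4.62456233e-05,  3.60660254e-04]), 'joint_efforts': array([ 2.01222996e-03, -9.28501940e+01,  1.98341422e+00, -3.70539057e+01,
        1.79692445e-02,  5.34946026e-03, -6.72684018e-05]), 'position': array([ 0.19516436, -0.59342358,  0.24477497]), 'tool_rot': array([-1.49085822,  1.56971451,  1.96853967]), 'force': array([-1.10613981,  0.33837058, -0.46907255]), 'moment': array([ 0.03407531, -0.01983584, -0.00745248]), 'grip_width': 0.08550571956364206}
```

View pics/top0.png

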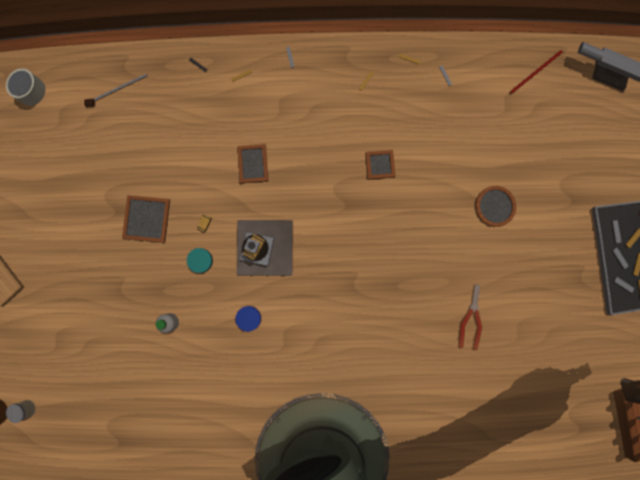

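View pics/scene0.png

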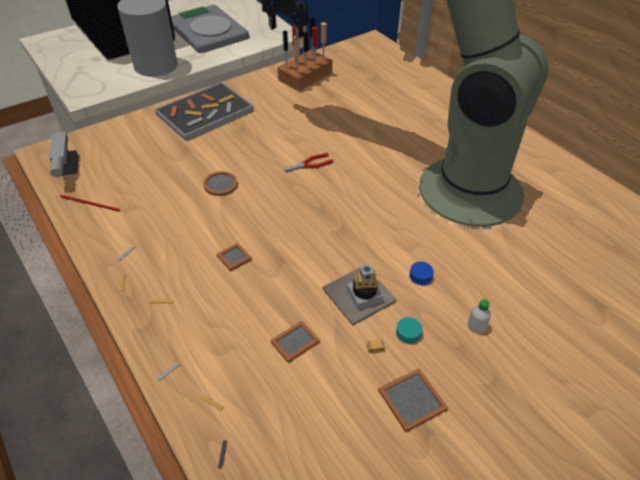

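The stack stands on the grey board, at top-view (255,247) and scene (366,285).

| Wanted | Chosen | Look-alikes, top view |
|---|---|---|
| oblong_block | brass block in the stack, (254,245) | small brass block, (204,224) |
| disc_block | black disc in the stack, (256,250) | teal disc (200,261), blue disc (248,319) |

Trays in the top view are square (146,218), oblong (253,163), cube (380,165) and round (496,206). The bottle is at (166,323) and the pliers at (472,315). I'll check the choice in close crops.

```bash
python3 - <<'E'
import cv2,numpy as np
t=cv2.imread('pics/top0.png');s=cv2.imread('pics/scene0.png')
a=cv2.resize(t[210:285,225:300],(600,600),interpolation=cv2.INTER_CUBIC)
b=cv2.resize(s[250:325,320:395],(600,600),interpolation=cv2.INTER_CUBIC)
cv2.imwrite('pics/c1.png',a);cv2.imwrite('pics/c2.png',b)
E
```

```text
(no output)
```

View pics/c1.png

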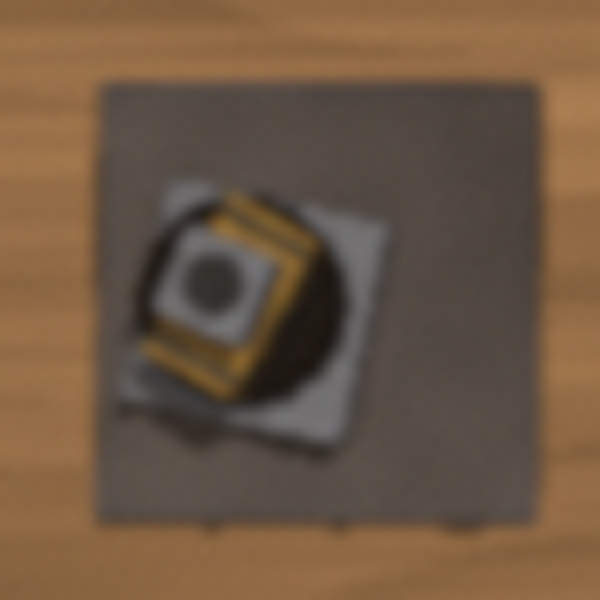

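View pics/c2.png

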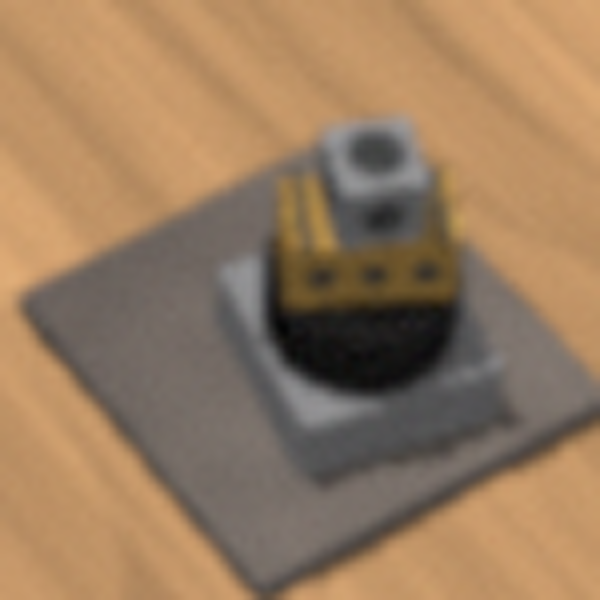

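The crops confirm it. From the top there is a steel cube with a dimple at crop (212,283), then a grooved brass block, a black disc, and the steel square on the board. Next I'll convert these to world positions.

```bash
cat > h.py <<'E'
from workcell import monitor, optics, bot
import cv2,numpy as np
from scipy.spatial.transform import Rotation as Ro
def cam(n):
    p=optics.camera_params(n)
    K=np.array([[p['fx'],0,p['cx']],[0,p['fy'],p['cy']],[0,0,1]])
    return K,np.array(p['dist_coeffs']),np.array(p['origin']),Ro.from_euler('xyz',p['rotation']).as_matrix()
def p2w(n,uv,z):
    K,d,o,R=cam(n)
    q=cv2.undistortPoints(np.array(uv,float).reshape(-1,1,2),K,d)[:,0]
    r=np.c_[q,np.ones(len(q))]@R.T
    return (o+r*((z-o[2])/r[:,2])[:,None])[:,:2]
def w2p(n,P):
    K,d,o,R=cam(n)
    return cv2.projectPoints(np.array(P,float),cv2.Rodrigues(R.T)[0],-R.T@o,K,d)[0][:,0]
def rect(w):
    c,s,a=cv2.minAreaRect((np.array(w)*1000).astype(np.float32)); return np.round(c,1),np.round(s,1),round(a,1)
E
python3 - <<'E'
from h import *
def c1(l): return [((u+.5)/8-.5+225,(v+.5)/8-.5+210) for u,v in l]
def c2(l): return [((u+.5)/8-.5+320,(v+.5)/8-.5+250) for u,v in l]
print('cube',rect(p2w('top',c1([(185,230),(280,265),(245,340),(150,305)]),.106)))
print('cube scene',rect(p2w('scene',c2([(325,128),(410,120),(430,185),(340,197)]),.106)), p2w('scene',c2([(377,153)]),.106), p2w('top',c1([(212,283)]),.106))
print('obl',rect(p2w('top',c1([(230,190),(322,240),(235,398),(140,345)]),.082)))
print('sq',rect(p2w('top',c1([(168,180),(388,222),(340,445),(120,402)]),.034)))
print('disc',p2w('top',c1([(138,300),(350,300),(245,195),(245,407)]),.058))
print('disc',p2w('top',c1([(245,301)]),.058))
print('board',rect(p2w('top',c1([(100,85),(540,85),(540,523),(97,523)]),.01)))
im=cv2.imread('pics/top0.png')
hsv=cv2.cvtColor(im,cv2.COLOR_BGR2HSV)
for n,(u,v) in dict(square=(146,218),oblong=(253,163),cube=(380,165),disc=(496,206)).items():
    # grey felt + rim: unlike bench -> low saturation or reddish dark
    x0,y0=u-32,v-32; cr=im[y0:y0+64,x0:x0+64]; big=cv2.resize(cr,(640,640),interpolation=cv2.INTER_CUBIC)
    h=cv2.cvtColor(big,cv2.COLOR_BGR2HSV)
    felt=(h[...,1]<70).astype(np.uint8)
    cs=max(cv2.findContours(felt,0,1)[0],key=cv2.contourArea)[:,0]
    px=(cs+.5)/10-.5+[x0,y0]
    w=p2w('top',px,.0075); print(n,rect(w),len(cs),cv2.contourArea(cs))
o=monitor.observe(); R=Ro.from_euler('xyz',o['tool_rot']).as_matrix(); print(o['position'],R.round(3))
# colours of bystanders
for nm,uv in dict(bottle=(166,323),pl=(472,315),teal=(200,261),small=(204,224),blue=(248,319)).items(): print(nm,p2w('top',[uv],.02))
E
```

```text
cube (array([459. , 127.5]), array([26.9, 20.5]), 68.5)
cube scene (array([458.6, 132.8]), array([23.7, 24. ]), 65.1) [[0.45729802 0.13210594]] [[0.45954327 0.12820281]]
obl (array([458.6, 126.2]), array([27.7, 45.6]), 60.1)
sq (array([456.6, 125.5]), array([59.5, 60.9]), 77.0)
disc [[0.45888727 0.15300787]
 [0.45764261 0.09798109]
 [0.48550698 0.12479993]
 [0.43058824 0.1256274 ]]
disc [[0.4580013  0.12520396]]
board (array([460.2, 110.5]), array([119.3, 118.2]), 88.8)
square (array([530.1, 372.9]), array([77.1, 77.8]), 83.0) 1337 117287.5
oblong (array([646. , 134.7]), array([63.1, 43.3]), 3.7) 914 53893.0
cube (array([ 637.3, -144.8]), array([41.1, 41.4]), 3.8) 701 33427.5
disc (array([ 539.8, -397.3]), array([70.7, 70. ]), 17.0) 908 77196.0
[ 0.19516436 -0.59342358  0.24477497] [[-0.     0.312 -0.95 ]
 [ 0.001 -0.95  -0.312]
 [-1.    -0.001  0.   ]]
bottle [[0.30208874 0.32423202]]
pl [[ 0.3041475  -0.33059094]]
teal [[0.43348234 0.24858213]]
small [[0.51291959 0.23928543]]
blue [[0.30819829 0.14720666]]
```

```bash
cat > plan.py <<'E'
from h import *
import json,sys
def plan(x,y,z,phi,n):
    o=monitor.observe(); R=Ro.from_euler('xyz',o['tool_rot']); p=o['position']
    print('t',round(o['clock'],2),'pos',p.round(4),'F',o['force'].round(1),'w',round(o['grip_width'],4),'phi',round(np.degrees(np.arctan2(R.as_matrix()[1,1],R.as_matrix()[0,1])),1))
    a=np.radians(phi); Y=np.array([np.cos(a),np.sin(a),0]); X=np.array([0,0,-1.])
    T=Ro.from_matrix(np.c_[X,Y,np.cross(X,Y)])
    rv=(R.inv()*T).as_rotvec()/n; st=(np.array([x,y,z])-p)/n; d=[]
    for k in range(n): d.append([round(float(v),2)+0. for v in (R*Ro.from_rotvec(rv*k)).inv().apply(st)/.03])
    print(json.dumps(dict(delta_pos=d,rotation=[[round(float(v),2)+0. for v in np.degrees(rv)/6]]*n)))
if __name__=='__main__': plan(*map(float,sys.argv[1:5]),int(sys.argv[5]))
E
python3 plan.py .42 -.40 .25 -24 10
python3 - <<'E'
from h import *
def c2(l): return [((u+.5)/8-.5+320,(v+.5)/8-.5+250) for u,v in l]
print('sq scene',p2w('scene',c2([(222,268),(320,425),(500,362)]),.034))
im=cv2.imread('pics/scene0.png')
for n,(u,v) in dict(square=(413,399),oblong=(296,341),cube=(234,257),disc=(220,183)).items():
    x0,y0=u-35,v-32; big=cv2.resize(im[y0:y0+64,x0:x0+70],(700,640),interpolation=cv2.INTER_CUBIC)
    h=cv2.cvtColor(big,cv2.COLOR_BGR2HSV); felt=(h[...,1]<70).astype(np.uint8)
    cs=max(cv2.findContours(felt,0,1)[0],key=cv2.contourArea)[:,0]
    print(n,rect(p2w('scene',(cs+.5)/10-.5+[x0,y0],.0075)))
E
```

```text
t 0.1 pos [ 0.1952 -0.5934  0.2448] F [-1.1  0.3 -0.5] w 0.0855 phi -71.8
{"delta_pos": [[-0.02, -0.38, -0.91], [-0.02, -0.3, -0.94], [-0.02, -0.22, -0.96], [-0.02, -0.14, -0.98], [-0.02, -0.06, -0.99], [-0.02, 0.02, -0.99], [-0.02, 0.11, -0.98], [-0.02, 0.19, -0.97], [-0.02, 0.27, -0.95], [-0.02, 0.35, -0.93]], "rotation": [[-0.8, 0.0, 0.0], [-0.8, 0.0, 0.0], [-0.8, 0.0, 0.0], [-0.8, 0.0, 0.0], [-0.8, 0.0, 0.0], [-0.8, 0.0, 0.0], [-0.8, 0.0, 0.0], [-0.8, 0.0, 0.0], [-0.8, 0.0, 0.0], [-0.8, 0.0, 0.0]]}
sq scene [[0.47655148 0.09512865]
 [0.48698826 0.15322766]
 [0.43379198 0.16387501]]
square (array([528.1, 376.1]), array([78.3, 78.1]), 83.1)
oblong (array([643.7, 138.2]), array([64.3, 43.4]), 3.9)
cube (array([ 634.7, -140.6]), array([42. , 40.3]), 3.5)
disc (array([ 537.4, -392. ]), array([67.5, 70.7]), 58.4)
```

>>> arm_command:
  delta_pos:
    - [-0.02,-0.38,-0.91]
    - [-0.02,-0.3,-0.94]
    - [-0.02,-0.22,-0.96]
    - [-0.02,-0.14,-0.98]
    - [-0.02,-0.06,-0.99]
    - [-0.02,0.02,-0.99]
    - [-0.02,0.1,-0.98]
    - [-0.02,0.2,-0.97]
    - [-0.02,0.27,-0.95]
    - [-0.02,0.35,-0.93]
  rotation:
    - [-0.8,0,0]
    - [-0.8,0,0]
    - [-0.8,0,0]
    - [-0.8,0,0]
    - [-0.8,0,0]
    - [-0.8,0,0]
    - [-0.8,0,0]
    - [-0.8,0,0]
    - [-0.8,0,0]
    - [-0.8,0,0]
  gripper: -0.3
  grip_force: 50

```text
clock: 1.1
position: [0.4276, -0.3781, 0.2501]
tool_rot: [-2.05, 1.568, 2.306]
force: [0.6, -0.6, 0.2]
grip_width: 0.0554
```

```bash
python3 plan.py .458 -.11 .22 -24 10
```

```text
t 1.1 pos [ 0.4276 -0.3781  0.2501] F [ 0.6 -0.6  0.2] w 0.0554 phi -20.4
{"delta_pos": [[0.1, -0.22, -0.87], [0.1, -0.22, -0.87], [0.1, -0.23, -0.87], [0.1, -0.23, -0.87], [0.1, -0.24, -0.87], [0.1, -0.24, -0.87], [0.1, -0.25, -0.86], [0.1, -0.25, -0.86], [0.1, -0.26, -0.86], [0.1, -0.27, -0.86]], "rotation": [[0.06, 0.0, 0.0], [0.06, 0.0, 0.0], [0.06, 0.0, 0.0], [0.06, 0.0, 0.0], [0.06, 0.0, 0.0], [0.06, 0.0, 0.0], [0.06, 0.0, 0.0], [0.06, 0.0, 0.0], [0.06, 0.0, 0.0], [0.06, 0.0, 0.0]]}
```

>>> arm_command:
  delta_pos:
    - [0.1,-0.25,-0.87]
    - [0.1,-0.25,-0.87]
    - [0.1,-0.25,-0.87]
    - [0.1,-0.25,-0.87]
    - [0.1,-0.25,-0.87]
    - [0.1,-0.25,-0.87]
    - [0.1,-0.25,-0.87]
    - [0.1,-0.25,-0.87]
    - [0.1,-0.25,-0.87]
    - [0.1,-0.25,-0.87]
  rotation:
    - [0.06,0,0]
    - [0.06,0,0]
    - [0.06,0,0]
    - [0.06,0,0]
    - [0.06,0,0]
    - [0.06,0,0]
    - [0.06,0,0]
    - [0.06,0,0]
    - [0.06,0,0]
    - [0.06,0,0]

```text
clock: 2.1
position: [0.4542, -0.0814, 0.2206]
tool_rot: [-3.082, 1.569, 1.256]
force: [1.1, 0.8, -0.3]
grip_width: 0.0552
```

```bash
python3 plan.py .4585 .130 .16 -24 8
```

```text
t 2.1 pos [ 0.4542 -0.0814  0.2206] F [ 1.1  0.8 -0.3] w 0.0552 phi -21.4
{"delta_pos": [[0.25, -0.31, -0.83], [0.25, -0.31, -0.82], [0.25, -0.31, -0.82], [0.25, -0.32, -0.82], [0.25, -0.32, -0.82], [0.25, -0.33, -0.82], [0.25, -0.33, -0.82], [0.25, -0.34, -0.81]], "rotation": [[0.05, 0.0, 0.0], [0.05, 0.0, 0.0], [0.05, 0.0, 0.0], [0.05, 0.0, 0.0], [0.05, 0.0, 0.0], [0.05, 0.0, 0.0], [0.05, 0.0, 0.0], [0.05, 0.0, 0.0]]}
```

>>> arm_command:
  delta_pos:
    - [0.2,-0.31,-0.82]
    - [0.2,-0.31,-0.82]
    - [0.2,-0.31,-0.82]
    - [0.2,-0.32,-0.82]
    - [0.2,-0.32,-0.82]
    - [0.2,-0.32,-0.82]
    - [0.2,-0.33,-0.8]
    - [0.2,-0.15,-0.4]
    - [0,0,0]
    - [0,0,0]
  rotation:
    - [0.06,0,0]
    - [0.06,0,0]
    - [0.06,0,0]
    - [0.06,0,0]
    - [0.06,0,0]
    - [0.06,0,0]
    - [0.06,0,0]
    - [0.06,0,0]
    - [0,0,0]
    - [0,0,0]

```text
clock: 3.1
position: [0.4499, 0.1393, 0.1724]
tool_rot: [2.809, 1.567, 0.856]
force: [0.0, -0.3, -0.3]
grip_width: 0.0555
```

```bash
python3 plan.py .4585 .130 .14 -24 4; python3 grab.py 1; python3 - <<'E'
import cv2
s=cv2.imread('pics/scene1.png'); cv2.imwrite('pics/c3.png',cv2.resize(s[215:335,290:450],(800,600),interpolation=cv2.INTER_CUBIC))
E
```

```text
t 3.1 pos [0.4499 0.1393 0.1724] F [ 0.  -0.3 -0.3] w 0.0555 phi -21.9
{"delta_pos": [[0.27, 0.1, 0.05], [0.27, 0.1, 0.05], [0.27, 0.1, 0.04], [0.27, 0.1, 0.04]], "rotation": [[0.09, -0.01, 0.0], [0.09, -0.01, 0.0], [0.09, -0.01, 0.0], [0.09, -0.01, 0.0]]}
```

View pics/c3.png

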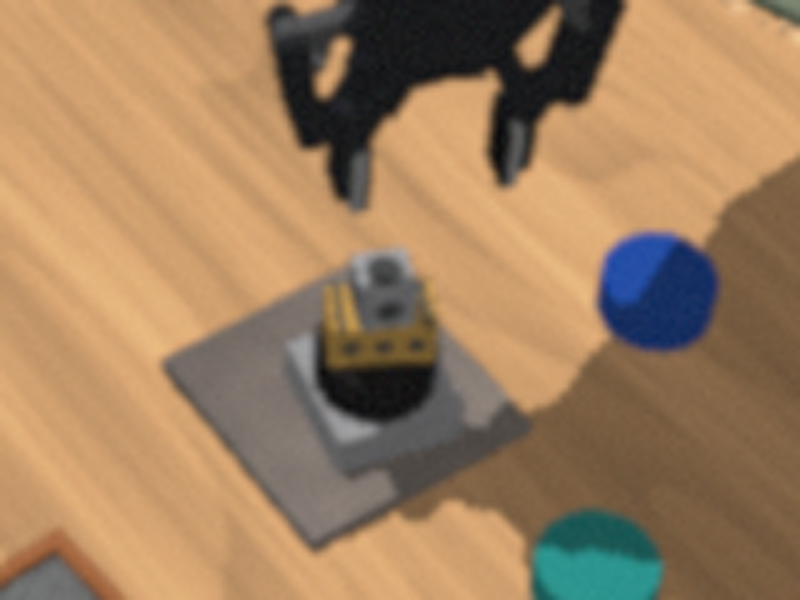

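```bash
python3 - <<'E'
from h import *
p=monitor.observe()['position']; a=np.radians(-21.9)
for d in (0,5,10,14,20,27):
    P=[p+[s*.029*np.cos(a),s*.029*np.sin(a),-d/1000] for s in(1,-1)]
    uv=w2p('scene',P); print(d,((uv-[290,215]+.5)*5-.5).round(0).tolist())
E
```

```text
0 [[351.0, 177.0], [490.0, 154.0]]
5 [[350.0, 185.0], [488.0, 162.0]]
10 [[349.0, 194.0], [487.0, 171.0]]
14 [[349.0, 200.0], [486.0, 177.0]]
20 [[348.0, 210.0], [485.0, 187.0]]
27 [[347.0, 222.0], [483.0, 199.0]]
```

The jaws are above and beside the stack, with tips at crop (357,210) and (508,185). Their height fits the stated geometry for shut fingers. I'll descend to the cube.

```bash
python3 plan.py .459 .129 .130 -24 5
```

```text
t 3.2 pos [0.4502 0.1386 0.1725] F [ 0.2 -0.4 -0.7] w 0.0554 phi -22.0
{"delta_pos": [[0.28, 0.08, 0.04], [0.28, 0.08, 0.04], [0.28, 0.08, 0.04], [0.28, 0.08, 0.04], [0.28, 0.08, 0.04]], "rotation": [[0.07, -0.01, 0.0], [0.07, -0.01, 0.0], [0.07, -0.01, 0.0], [0.07, -0.01, 0.0], [0.07, -0.01, 0.0]]}
```

>>> arm_command:
  delta_pos:
    - [0.28,0.08,0.04]
    - [0.28,0.08,0.04]
    - [0.28,0.08,0.04]
    - [0.28,0.08,0.04]
    - [0.28,0.08,0.04]
    - [0,0,0]
    - [0,0,0]
  rotation:
    - [0.07,0,0]
    - [0.07,0,0]
    - [0.07,0,0]
    - [0.07,0,0]
    - [0.07,0,0]
    - [0,0,0]
    - [0,0,0]

```text
clock: 3.9
position: [0.46, 0.1247, 0.1263]
tool_rot: [2.689, 1.568, 0.691]
force: [0.3, 0.4, 0.4]
grip_width: 0.0554
```

```bash
python3 plan.py .459 .129 .104 -24 5
```

```text
t 3.9 pos [0.46   0.1247 0.1263] F [0.3 0.4 0.4] w 0.0554 phi -24.5
{"delta_pos": [[0.15, -0.02, -0.02], [0.15, -0.02, -0.02], [0.15, -0.02, -0.02], [0.15, -0.02, -0.02], [0.15, -0.02, -0.02]], "rotation": [[-0.02, -0.01, 0.0], [-0.02, -0.01, 0.0], [-0.02, -0.01, 0.0], [-0.02, -0.01, 0.0], [-0.02, -0.01, 0.0]]}
```

>>> arm_command:
  delta_pos:
    - [0.13,-0.02,-0.02]
    - [0.13,-0.02,-0.02]
    - [0.13,-0.02,-0.02]
    - [0.13,-0.02,-0.02]
    - [0.13,-0.02,-0.02]
    - [0,0,0]
  rotation:
    - [-0.02,0,0]
    - [-0.02,0,0]
    - [0,0,0]
    - [0,0,0]
    - [0,0,0]
    - [0,0,0]

```text
clock: 4.5
position: [0.4585, 0.1297, 0.1057]
tool_rot: [2.617, 1.566, 0.625]
force: [0.1, 0.2, -0.5]
grip_width: 0.0559
```

>>> arm_command:
  delta_pos:
    - [0,0,0]
    - [0,0,0]
    - [0,0,0]
    - [0,0,0]
    - [0,0,0]
    - [0,0,0]
  rotation:
    - [0,0,0]
    - [0,0,0]
    - [0,0,0]
    - [0,0,0]
    - [0,0,0]
    - [0,0,0]
  gripper: 1
  grip_force: 40

```text
clock: 5.1
position: [0.4587, 0.1297, 0.106]
tool_rot: [2.572, 1.566, 0.58]
force: [1.5, -0.2, -1.3]
grip_width: 0.0233
```

>>> arm_command:
  delta_pos:
    - [-0.1,0,0]
    - [-0.3,0,0]
    - [-0.5,0,0]
    - [-0.6,0,0]
    - [-0.3,0,0]
  rotation:
    - [0,0,0]
    - [0,0,0]
    - [0,0,0]
    - [0,0,0]
    - [0,0,0]

```text
clock: 5.6
position: [0.4577, 0.1295, 0.1628]
tool_rot: [2.877, 1.568, 0.886]
force: [0.5, -0.6, -1.3]
grip_width: 0.0229
```

```bash
python3 grab.py 2; python3 plan.py .6365 -.1435 .16 3.8 13;  python3 - <<'E'
import cv2,numpy as np
s=cv2.imread('pics/scene2.png');t=cv2.imread('pics/top2.png')
cv2.imwrite('pics/c4.png',np.hstack([cv2.resize(s[200:325,320:420],(400,500),interpolation=cv2.INTER_CUBIC),cv2.resize(t[190:290,225:305],(400,500),interpolation=cv2.INTER_CUBIC)]))
E
```

```text
t 5.7 pos [0.458  0.1294 0.1624] F [-0.2  0.2 -1. ] w 0.0227 phi -24.1
{"delta_pos": [[0.01, 0.7, 0.45], [0.01, 0.69, 0.48], [0.01, 0.67, 0.5], [0.01, 0.65, 0.53], [0.01, 0.63, 0.55], [0.01, 0.61, 0.57], [0.01, 0.59, 0.6], [0.01, 0.56, 0.62], [0.01, 0.54, 0.64], [0.01, 0.51, 0.66], [0.01, 0.49, 0.68], [0.01, 0.46, 0.7], [0.01, 0.44, 0.71]], "rotation": [[-0.36, 0.0, 0.0], [-0.36, 0.0, 0.0], [-0.36, 0.0, 0.0], [-0.36, 0.0, 0.0], [-0.36, 0.0, 0.0], [-0.36, 0.0, 0.0], [-0.36, 0.0, 0.0], [-0.36, 0.0, 0.0], [-0.36, 0.0, 0.0], [-0.36, 0.0, 0.0], [-0.36, 0.0, 0.0], [-0.36, 0.0, 0.0], [-0.36, 0.0, 0.0]]}
```

View pics/c4.png

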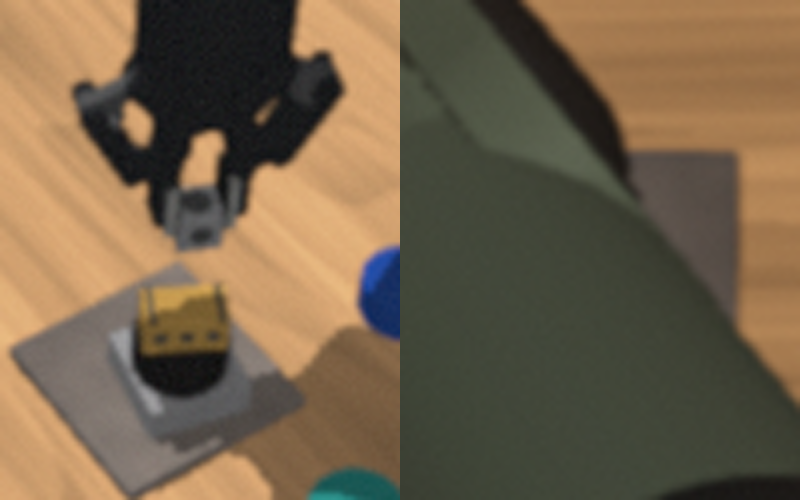

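The cube is held level between the pads and the rest of the stack is undisturbed. Now I'll carry it to its tray.

>>> arm_command:
  delta_pos:
    - [0,0.7,0.45]
    - [0,0.69,0.48]
    - [0,0.67,0.5]
    - [0,0.65,0.53]
    - [0,0.63,0.55]
    - [0,0.61,0.57]
    - [0,0.59,0.6]
    - [0,0.56,0.62]
    - [0,0.54,0.64]
    - [0,0.51,0.66]
  rotation:
    - [-0.36,0,0]
    - [-0.36,0,0]
    - [-0.36,0,0]
    - [-0.36,0,0]
    - [-0.36,0,0]
    - [-0.36,0,0]
    - [-0.36,0,0]
    - [-0.36,0,0]
    - [-0.36,0,0]
    - [-0.36,0,0]

```text
clock: 6.7
position: [0.5989, -0.085, 0.1557]
tool_rot: [-2.174, 1.566, 2.514]
force: [0.3, 0.7, -1.0]
grip_width: 0.023
```

```bash
python3 plan.py .6365 -.1435 .08 3.8 6
```

```text
t 6.7 pos [ 0.5989 -0.085   0.1557] F [ 0.3  0.7 -1. ] w 0.023 phi -1.4
{"delta_pos": [[0.42, 0.22, 0.32], [0.42, 0.21, 0.32], [0.42, 0.21, 0.33], [0.42, 0.2, 0.33], [0.42, 0.2, 0.33], [0.42, 0.19, 0.34]], "rotation": [[-0.14, 0.0, 0.01], [-0.14, 0.0, 0.01], [-0.14, 0.0, 0.01], [-0.14, 0.0, 0.01], [-0.14, 0.0, 0.01], [-0.14, 0.0, 0.01]]}
```

>>> arm_command:
  delta_pos:
    - [0.4,0.18,0.25]
    - [0.4,0.18,0.25]
    - [0.4,0.18,0.25]
    - [0.4,0.18,0.25]
    - [0.4,0.15,0.25]
    - [0.2,0.1,0.15]
    - [0,0,0]
    - [0,0,0]
  rotation:
    - [-0.14,0,0]
    - [-0.14,0,0]
    - [-0.14,0,0]
    - [-0.14,0,0]
    - [-0.14,0,0]
    - [0,0,0]
    - [0,0,0]
    - [0,0,0]

```text
clock: 7.5
position: [0.6287, -0.1296, 0.0798]
tool_rot: [-2.034, 1.561, 2.732]
force: [1.2, 0.8, -1.4]
grip_width: 0.0227
```

```bash
python3 plan.py .6365 -.1435 .05 3.8 4; python3 grab.py 3; python3 - <<'E'
import cv2,numpy as np
s=cv2.imread('pics/scene3.png');t=cv2.imread('pics/top3.png')
cv2.imwrite('pics/c5.png',np.hstack([cv2.resize(s[190:290,194:274],(400,500),interpolation=cv2.INTER_CUBIC),cv2.resize(t[120:220,340:420],(400,500),interpolation=cv2.INTER_CUBIC)]))
E
```

```text
t 7.5 pos [ 0.6287 -0.1296  0.0798] F [ 1.2  0.8 -1.4] w 0.0227 phi 3.1
{"delta_pos": [[0.25, 0.06, 0.12], [0.25, 0.06, 0.12], [0.25, 0.06, 0.12], [0.25, 0.06, 0.12]], "rotation": [[-0.03, -0.01, 0.02], [-0.03, -0.01, 0.02], [-0.03, -0.01, 0.02], [-0.03, -0.01, 0.02]]}
```

View pics/c5.png

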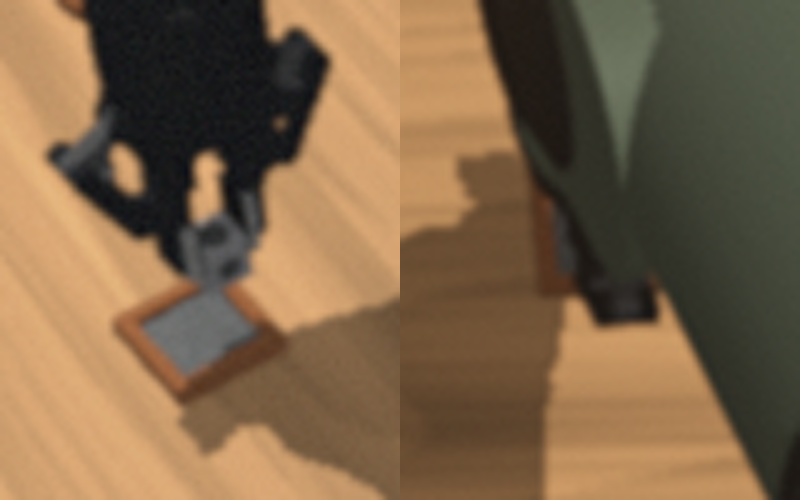

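```bash
python3 -c "
from h import *
p=monitor.observe()['position']
w=p2w('scene',[(194+214.5/5-.5+.1,190+235/5-.5+.1)],p[2]);print(w-p[:2])
w=p2w('scene',[(320+200/4-.4,200+203/4-.4)],.1628);print(w-[.458,.1294])"
```

```text
[[-0.00206026  0.00435   ]]
[[-0.00256045  0.00371906]]
```

>>> arm_command:
  delta_pos:
    - [0.22,0.07,0.14]
    - [0.22,0.07,0.14]
    - [0.22,0.07,0.14]
    - [0.22,0.05,0.1]
    - [0,0,0]
    - [0,0,0]
  rotation:
    - [-0.03,0,0.02]
    - [-0.03,0,0.02]
    - [-0.03,0,0.02]
    - [-0.03,0,0.02]
    - [0,0,0]
    - [0,0,0]

```text
clock: 8.2
position: [0.6384, -0.1459, 0.0523]
tool_rot: [2.516, 1.567, 1.013]
force: [0.6, 0.3, -1.3]
grip_width: 0.0229
```

```bash
python3 plan.py .6373 -.1445 .0295 3.8 5
```

```text
t 8.2 pos [ 0.6384 -0.1459  0.0523] F [ 0.6  0.3 -1.3] w 0.0229 phi 3.9
{"delta_pos": [[0.15, -0.01, -0.01], [0.15, -0.01, -0.01], [0.15, -0.01, -0.01], [0.15, -0.01, -0.01], [0.15, -0.01, -0.01]], "rotation": [[0.0, -0.01, 0.0], [0.0, -0.01, 0.0], [0.0, -0.01, 0.0], [0.0, -0.01, 0.0], [0.0, -0.01, 0.0]]}
```

>>> arm_command:
  delta_pos:
    - [0.15,-0.01,-0.01]
    - [0.15,-0.01,-0.01]
    - [0.13,-0.01,-0.01]
    - [0.1,-0.01,-0.01]
    - [0.05,0,0]
    - [0.03,0,0]
    - [0,0,0]
  rotation:
    - [0,0,0]
    - [0,0,0]
    - [0,0,0]
    - [0,0,0]
    - [0,0,0]
    - [0,0,0]
    - [0,0,0]

```text
clock: 8.9
position: [0.6372, -0.1439, 0.0327]
tool_rot: [2.486, 1.566, 0.984]
force: [0.2, -0.4, 0.1]
grip_width: 0.0229
```

>>> arm_command:
  delta_pos:
    - [0.03,0,0]
    - [0.03,0,0]
    - [0,0,0]
  rotation:
    - [0,0,0]
    - [0,0,0]
    - [0,0,0]

```text
clock: 9.2
position: [0.6374, -0.144, 0.0311]
tool_rot: [2.397, 1.566, 0.894]
force: [1.1, 0.2, -0.1]
grip_width: 0.0227
```

>>> arm_command:
  delta_pos:
    - [0.03,0,0]
    - [0.03,0,0]
    - [0,0,0]
  rotation:
    - [0,0,0]
    - [0,0,0]
    - [0,0,0]

```text
clock: 9.5
position: [0.6374, -0.1441, 0.0292]
tool_rot: [2.355, 1.566, 0.852]
force: [-0.3, 0.2, -0.4]
grip_width: 0.0229
```

>>> arm_command:
  delta_pos:
    - [0.03,0,0]
    - [0,0,0]
  rotation:
    - [0,0,0]
    - [0,0,0]

```text
clock: 9.7
position: [0.6377, -0.1441, 0.0291]
tool_rot: [2.238, 1.566, 0.736]
force: [0.5, 0.7, -0.7]
grip_width: 0.0231
```

>>> arm_command:
  delta_pos:
    - [0.03,0,0]
    - [0,0,0]
  rotation:
    - [0,0,0]
    - [0,0,0]

```text
clock: 9.9
position: [0.6379, -0.1441, 0.0291]
tool_rot: [2.122, 1.566, 0.62]
force: [-0.1, 1.4, -1.3]
grip_width: 0.0229
```

>>> arm_command:
  delta_pos:
    - [0.07,0,0]
    - [0,0,0]
  rotation:
    - [0,0,0]
    - [0,0,0]

```text
clock: 10.1
position: [0.6383, -0.1441, 0.0293]
tool_rot: [1.87, 1.565, 0.368]
force: [-0.1, -0.5, -1.2]
grip_width: 0.0227
```

>>> arm_command:
  delta_pos:
    - [0,0,0]
    - [0,0,0]
    - [0,0,0]
    - [0,0,0]
  rotation:
    - [0,0,0]
    - [0,0,0]
    - [0,0,0]
    - [0,0,0]
  gripper: -0.3

```text
clock: 10.5
position: [0.6384, -0.1442, 0.029]
tool_rot: [1.867, 1.565, 0.364]
force: [-0.3, -0.0, -0.9]
grip_width: 0.0552
```

>>> arm_command:
  delta_pos:
    - [-0.2,0,0]
    - [-0.7,0,0]
    - [-0.9,0,0]
    - [-1,0,0]
    - [-0.9,0,0]
  rotation:
    - [0,0,0]
    - [0,0,0]
    - [0,0,0]
    - [0,0,0]
    - [0,0,0]

```text
clock: 11.0
position: [0.6357, -0.1437, 0.1406]
tool_rot: [-2.803, 1.566, 1.978]
force: [-0.1, -0.1, -0.1]
grip_width: 0.0556
```

```bash
python3 plan.py .4586 .1262 .14 -30 13; python3 grab.py 4; python3 - <<'E'
import cv2,numpy as np
s=cv2.imread('pics/scene4.png')
cv2.imwrite('pics/c6.png',np.hstack([cv2.resize(s[190:290,194:274],(400,500),interpolation=cv2.INTER_CUBIC),cv2.resize(s[240:340,320:400],(400,500),interpolation=cv2.INTER_CUBIC)]))
E
```

```text
t 11.0 pos [ 0.6357 -0.1437  0.1406] F [-0.1 -0.1 -0.1] w 0.0556 phi 3.9
{"delta_pos": [[0.0, -0.41, -0.72], [0.0, -0.44, -0.7], [0.0, -0.47, -0.68], [0.0, -0.5, -0.66], [0.0, -0.53, -0.64], [0.0, -0.56, -0.61], [0.0, -0.59, -0.59], [0.0, -0.61, -0.56], [0.0, -0.64, -0.53], [0.0, -0.66, -0.5], [0.0, -0.68, -0.47], [0.0, -0.7, -0.44], [0.0, -0.72, -0.41]], "rotation": [[0.44, 0.0, 0.0], [0.44, 0.0, 0.0], [0.44, 0.0, 0.0], [0.44, 0.0, 0.0], [0.44, 0.0, 0.0], [0.44, 0.0, 0.0], [0.44, 0.0, 0.0], [0.44, 0.0, 0.0], [0.44, 0.0, 0.0], [0.44, 0.0, 0.0], [0.44, 0.0, 0.0], [0.44, 0.0, 0.0], [0.44, 0.0, 0.0]]}
```

View pics/c6.png

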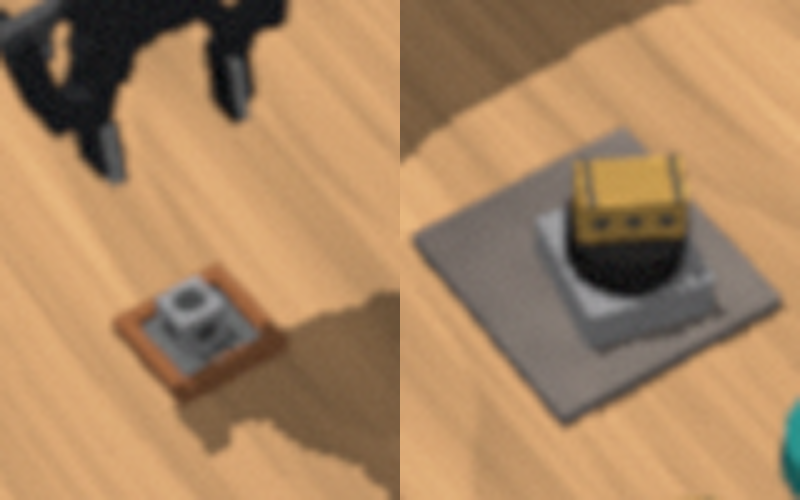

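The cube stands flat inside its tray (crop 195,310). The stack is unchanged, with the brass block on top at right crop (632,185). I'll go back for the oblong.

>>> arm_command:
  delta_pos:
    - [0,-0.41,-0.72]
    - [0,-0.44,-0.7]
    - [0,-0.47,-0.68]
    - [0,-0.5,-0.66]
    - [0,-0.53,-0.64]
    - [0,-0.56,-0.61]
    - [0,-0.59,-0.59]
    - [0,-0.61,-0.56]
    - [0,-0.64,-0.53]
    - [0,-0.66,-0.5]
  rotation:
    - [0.44,0,0]
    - [0.44,0,0]
    - [0.44,0,0]
    - [0.44,0,0]
    - [0.44,0,0]
    - [0.44,0,0]
    - [0.44,0,0]
    - [0.44,0,0]
    - [0.44,0,0]
    - [0.44,0,0]
  gripper: -0.8

```text
clock: 12.1
position: [0.4978, 0.069, 0.1422]
tool_rot: [2.475, 1.566, 0.488]
force: [0.1, 0.5, -0.6]
grip_width: 0.0767
```

```bash
python3 plan.py .4586 .1262 .12 -30 5
```

```text
t 12.1 pos [0.4978 0.069  0.1422] F [ 0.1  0.5 -0.6] w 0.0767 phi -23.8
{"delta_pos": [[0.15, -0.39, -0.24], [0.15, -0.4, -0.23], [0.15, -0.4, -0.23], [0.15, -0.41, -0.22], [0.15, -0.41, -0.21]], "rotation": [[0.21, -0.01, 0.0], [0.21, -0.01, 0.0], [0.21, -0.01, 0.0], [0.21, -0.01, 0.0], [0.21, -0.01, 0.0]]}
```

>>> arm_command:
  delta_pos:
    - [0.15,-0.35,-0.2]
    - [0.15,-0.35,-0.2]
    - [0.15,-0.35,-0.2]
    - [0.15,-0.32,-0.2]
    - [0.15,-0.2,-0.1]
    - [0,0,0]
    - [0,0,0]
  rotation:
    - [0.2,0,0]
    - [0.2,0,0]
    - [0.2,0,0]
    - [0.2,0,0]
    - [0.2,0,0]
    - [0,0,0]
    - [0,0,0]

```text
clock: 12.8
position: [0.4638, 0.119, 0.119]
tool_rot: [2.765, 1.567, 0.673]
force: [-0.2, 0.2, -0.6]
grip_width: 0.0767
```

```bash
python3 plan.py .4586 .1262 .08 -30 5
```

```text
t 12.8 pos [0.4638 0.119  0.119 ] F [-0.2  0.2 -0.6] w 0.0767 phi -29.8
{"delta_pos": [[0.26, -0.05, -0.02], [0.26, -0.05, -0.02], [0.26, -0.05, -0.02], [0.26, -0.05, -0.02], [0.26, -0.05, -0.02]], "rotation": [[0.01, -0.01, 0.0], [0.01, -0.01, 0.0], [0.01, -0.01, 0.0], [0.01, -0.01, 0.0], [0.01, -0.01, 0.0]]}
```

>>> arm_command:
  delta_pos:
    - [0.05,-0.15,-0.06]
    - [0.26,-0.1,-0.04]
    - [0.26,0,0]
    - [0.26,0,0]
    - [0.26,0,0]
    - [0.12,0,0]
    - [0,0,0]
    - [0,0,0]
  rotation:
    - [0,0,0]
    - [0,0,0]
    - [0,0,0]
    - [0,0,0]
    - [0,0,0]
    - [0,0,0]
    - [0,0,0]
    - [0,0,0]

```text
clock: 13.6
position: [0.4589, 0.1245, 0.079]
tool_rot: [2.79, 1.567, 0.698]
force: [0.0, 0.3, -0.1]
grip_width: 0.0773
```

```bash
python3 plan.py .4586 .1262 .08 -30 2
```

```text
t 13.6 pos [0.4589 0.1245 0.079 ] F [ 0.   0.3 -0.1] w 0.0773 phi -29.9
{"delta_pos": [[-0.02, -0.02, -0.02], [-0.02, -0.02, -0.02]], "rotation": [[0.01, -0.02, -0.01], [0.01, -0.02, -0.01]]}
```

>>> arm_command:
  delta_pos:
    - [0,0,0]
    - [0,0,0]
    - [0,0,0]
    - [0,0,0]
    - [0,0,0]
    - [0,0,0]
  rotation:
    - [0,0,0]
    - [0,0,0]
    - [0,0,0]
    - [0,0,0]
    - [0,0,0]
    - [0,0,0]
  gripper: 1
  grip_force: 60

```text
clock: 14.2
position: [0.4592, 0.1245, 0.08]
tool_rot: [2.638, 1.566, 0.546]
force: [-0.2, 0.8, -2.7]
grip_width: 0.0445
```

>>> arm_command:
  delta_pos:
    - [-0.1,0,0]
    - [-0.3,0,0]
    - [-0.5,0,0]
    - [-0.5,0,0]
    - [-0.2,0,0]
  rotation:
    - [0,0,0]
    - [0,0,0]
    - [0,0,0]
    - [0,0,0]
    - [0,0,0]

```text
clock: 14.7
position: [0.4584, 0.1244, 0.1307]
tool_rot: [2.841, 1.568, 0.749]
force: [0.4, -0.2, -2.8]
grip_width: 0.0444
```

```bash
python3 plan.py .646 .1347 .12 3.7 9; python3 grab.py 5; python3 - <<'E'
import cv2,numpy as np
s=cv2.imread('pics/scene5.png')
cv2.imwrite('pics/c7.png',cv2.resize(s[210:330,310:430],(600,600),interpolation=cv2.INTER_CUBIC))
E
```

```text
t 14.7 pos [0.4584 0.1244 0.1307] F [ 0.4 -0.2 -2.8] w 0.0444 phi -29.8
{"delta_pos": [[0.04, 0.58, -0.38], [0.04, 0.61, -0.34], [0.04, 0.63, -0.3], [0.04, 0.65, -0.26], [0.04, 0.66, -0.22], [0.04, 0.67, -0.17], [0.04, 0.68, -0.13], [0.04, 0.69, -0.08], [0.04, 0.69, -0.04]], "rotation": [[-0.62, 0.0, 0.0], [-0.62, 0.0, 0.0], [-0.62, 0.0, 0.0], [-0.62, 0.0, 0.0], [-0.62, 0.0, 0.0], [-0.62, 0.0, 0.0], [-0.62, 0.0, 0.0], [-0.62, 0.0, 0.0], [-0.62, 0.0, 0.0]]}
```

View pics/c7.png

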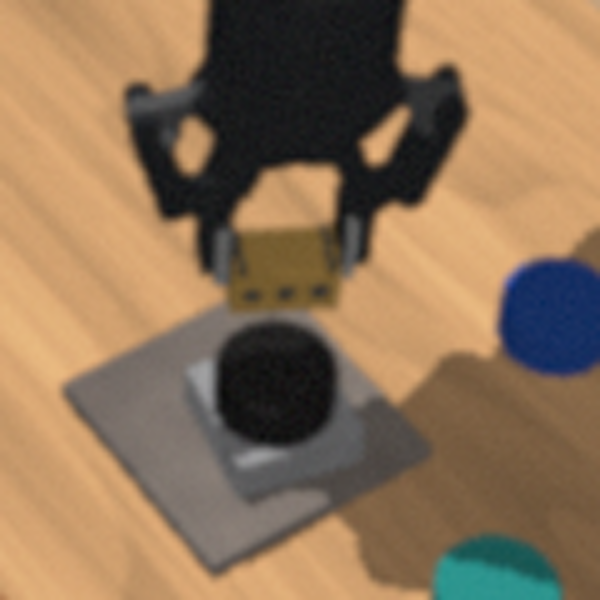

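The oblong is held level by its ends, and the disc and square are left in place. I'll carry it to the oblong tray.

>>> arm_command:
  delta_pos:
    - [0,0.55,-0.36]
    - [0,0.6,-0.34]
    - [0,0.63,-0.3]
    - [0,0.65,-0.26]
    - [0,0.66,-0.22]
    - [0,0.67,-0.17]
    - [0,0.66,-0.12]
    - [0,0.5,-0.06]
    - [0,0.2,0]
    - [0,0,0]
  rotation:
    - [-0.6,0,0]
    - [-0.6,0,0]
    - [-0.6,0,0]
    - [-0.6,0,0]
    - [-0.6,0,0]
    - [-0.6,0,0]
    - [-0.6,0,0]
    - [-0.6,0,0]
    - [-0.5,0,0]
    - [0,0,0]

```text
clock: 15.8
position: [0.6267, 0.1317, 0.1226]
tool_rot: [-1.469, 1.565, -2.984]
force: [0.8, 0.2, -2.3]
grip_width: 0.0442
```

```bash
python3 plan.py .646 .1347 .055 3.7 6
```

```text
t 15.8 pos [0.6267 0.1317 0.1226] F [ 0.8  0.2 -2.3] w 0.0442 phi 3.2
{"delta_pos": [[0.37, 0.11, -0.01], [0.38, 0.11, -0.01], [0.38, 0.11, -0.01], [0.38, 0.11, -0.01], [0.38, 0.11, -0.01], [0.38, 0.11, -0.01]], "rotation": [[-0.01, 0.0, 0.01], [-0.01, 0.0, 0.01], [-0.01, 0.0, 0.01], [-0.01, 0.0, 0.01], [-0.01, 0.0, 0.01], [-0.01, 0.0, 0.01]]}
```

>>> arm_command:
  delta_pos:
    - [0.37,0.12,-0.02]
    - [0.38,0.12,-0.02]
    - [0.38,0.12,-0.02]
    - [0.38,0.12,-0.02]
    - [0.38,0.1,-0.01]
    - [0.25,0.05,-0.01]
    - [0,0,0]
    - [0,0,0]
  rotation:
    - [-0.02,0,0.01]
    - [-0.02,0,0.01]
    - [-0.02,0,0.01]
    - [-0.02,0,0.01]
    - [-0.02,0,0.01]
    - [0,0,0.01]
    - [0,0,0]
    - [0,0,0]

```text
clock: 16.6
position: [0.6441, 0.1361, 0.0497]
tool_rot: [-1.112, 1.567, -2.619]
force: [-0.4, -0.5, -2.4]
grip_width: 0.0447
```

```bash
python3 plan.py .646 .1347 .028 3.7 5
```

```text
t 16.6 pos [0.6441 0.1361 0.0497] F [-0.4 -0.5 -2.4] w 0.0447 phi 3.7
{"delta_pos": [[0.14, 0.01, 0.01], [0.14, 0.01, 0.01], [0.14, 0.01, 0.01], [0.14, 0.01, 0.01], [0.14, 0.01, 0.01]], "rotation": [[0.0, 0.0, 0.01], [0.0, 0.0, 0.01], [0.0, 0.0, 0.01], [0.0, 0.0, 0.01], [0.0, 0.0, 0.01]]}
```

>>> arm_command:
  delta_pos:
    - [0.13,0.02,0.01]
    - [0.13,0.02,0.01]
    - [0.13,0.02,0.01]
    - [0.12,0.02,0.01]
    - [0.1,0,0]
    - [0.05,0,0]
    - [0.04,0,0]
    - [0,0,0]
  rotation:
    - [0,0,0.01]
    - [0,0,0.01]
    - [0,0,0.01]
    - [0,0,0.01]
    - [0,0,0]
    - [0,0,0]
    - [0,0,0]
    - [0,0,0]

```text
clock: 17.4
position: [0.6474, 0.1349, 0.0283]
tool_rot: [1.159, 1.567, -0.348]
force: [-0.3, 0.2, -1.8]
grip_width: 0.0442
```

>>> arm_command:
  delta_pos:
    - [0.04,0,0]
    - [0.04,0,0]
    - [0,0,0]
  rotation:
    - [0,0,0]
    - [0,0,0]
    - [0,0,0]

```text
clock: 17.7
position: [0.6476, 0.135, 0.0271]
tool_rot: [1.156, 1.566, -0.351]
force: [-0.7, -0.1, -2.1]
grip_width: 0.0443
```

>>> arm_command:
  delta_pos:
    - [0.04,0,0]
    - [0.04,0,0]
    - [0,0,0]
  rotation:
    - [0,0,0]
    - [0,0,0]
    - [0,0,0]

```text
clock: 18.0
position: [0.6479, 0.135, 0.0272]
tool_rot: [1.09, 1.565, -0.418]
force: [0.6, 0.6, -3.4]
grip_width: 0.0445
```

>>> arm_command:
  delta_pos:
    - [0,0,0]
    - [0,0,0]
    - [0,0,0]
    - [0,0,0]
  rotation:
    - [0,0,0]
    - [0,0,0]
    - [0,0,0]
    - [0,0,0]
  gripper: -0.8

```text
clock: 18.4
position: [0.6483, 0.1351, 0.0272]
tool_rot: [1.218, 1.565, -0.29]
force: [0.0, -0.0, 0.2]
grip_width: 0.0769
```

>>> arm_command:
  delta_pos:
    - [-0.2,0,0]
    - [-0.7,0,0]
    - [-0.9,0,0]
    - [-1,0,0]
    - [-0.5,0,0]
  rotation:
    - [0,0,0]
    - [0,0,0]
    - [0,0,0]
    - [0,0,0]
    - [0,0,0]
  gripper: -1

```text
clock: 18.9
position: [0.6464, 0.1353, 0.1282]
tool_rot: [0.556, 1.568, -0.951]
force: [-0.1, 0.2, 0.6]
grip_width: 0.0852
```

```bash
python3 plan.py .458 .1252 .12 -20 9; python3 grab.py 6; python3 - <<'E'
import cv2,numpy as np
s=cv2.imread('pics/scene6.png')
cv2.imwrite('pics/c8.png',cv2.resize(s[240:380,250:410],(800,700),interpolation=cv2.INTER_CUBIC)[:600])
E
```

```text
t 18.9 pos [0.6464 0.1353 0.1282] F [-0.1  0.2  0.6] w 0.0852 phi 3.7
{"delta_pos": [[0.03, -0.7, -0.01], [0.03, -0.7, 0.02], [0.03, -0.7, 0.06], [0.03, -0.69, 0.09], [0.03, -0.69, 0.12], [0.03, -0.68, 0.15], [0.03, -0.67, 0.18], [0.03, -0.67, 0.21], [0.03, -0.65, 0.24]], "rotation": [[0.44, 0.0, 0.0], [0.44, 0.0, 0.0], [0.44, 0.0, 0.0], [0.44, 0.0, 0.0], [0.44, 0.0, 0.0], [0.44, 0.0, 0.0], [0.44, 0.0, 0.0], [0.44, 0.0, 0.0], [0.44, 0.0, 0.0]]}
```

View pics/c8.png

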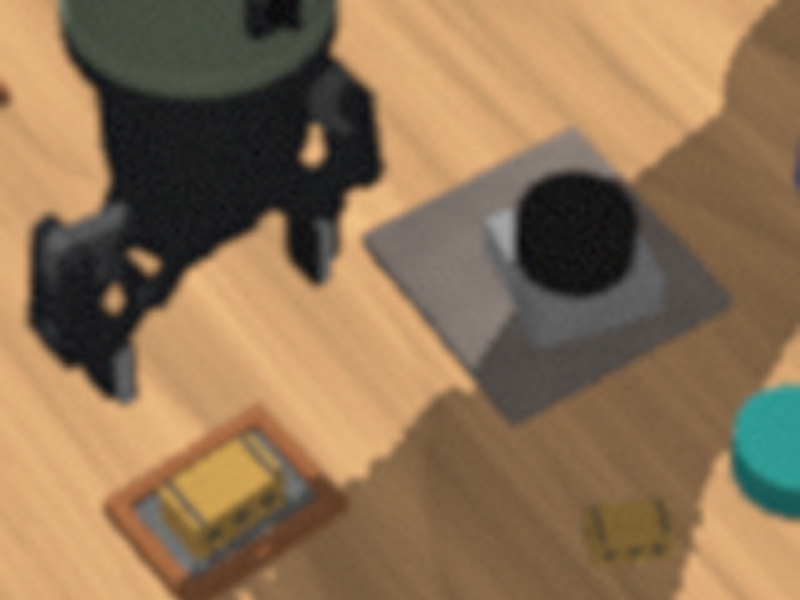

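```bash
python3 -c "
from h import *
a=np.linspace(0,6.28,60)
for z in(.058,.034):
  u=(w2p('scene',[(.458-.0023+.027*np.cos(t),.1252+.004+.027*np.sin(t),z) for t in a])-[250,240]+.5)*5-.5
  print(u.min(0),u.max(0))"
```

```text
[514.17041242 163.8247796 ] [639.54550408 261.33730522]
[511.52101483 198.65614656] [635.13406281 295.84567766]
```

>>> arm_command:
  delta_pos:
    - [0,-0.65,0]
    - [0,-0.7,0.02]
    - [0,-0.7,0.06]
    - [0,-0.69,0.09]
    - [0,-0.69,0.12]
    - [0,-0.68,0.15]
    - [0,-0.65,0.18]
    - [0,-0.5,0.15]
    - [0,-0.2,0.08]
    - [0,0,0]
  rotation:
    - [0.44,0,0]
    - [0.44,0,0]
    - [0.44,0,0]
    - [0.44,0,0]
    - [0.44,0,0]
    - [0.44,0,0]
    - [0.44,0,0]
    - [0.44,0,0]
    - [0.4,0,0]
    - [0,0,0]

```text
clock: 20.0
position: [0.4693, 0.1245, 0.1197]
tool_rot: [-0.651, 1.562, -2.587]
force: [0.1, 0.2, 0.5]
grip_width: 0.0855
```

```bash
python3 plan.py .458 .1252 .09 -20 5
```

```text
t 20.0 pos [0.4693 0.1245 0.1197] F [0.1 0.2 0.5] w 0.0855 phi -20.9
{"delta_pos": [[0.2, -0.07, 0.02], [0.2, -0.07, 0.02], [0.2, -0.07, 0.02], [0.2, -0.07, 0.02], [0.2, -0.07, 0.02]], "rotation": [[-0.03, 0.01, 0.01], [-0.03, 0.01, 0.01], [-0.03, 0.01, 0.01], [-0.03, 0.01, 0.01], [-0.03, 0.01, 0.01]]}
```

>>> arm_command:
  delta_pos:
    - [0.15,-0.1,0.02]
    - [0.22,-0.1,0.02]
    - [0.22,-0.08,0.02]
    - [0.2,-0.05,0.02]
    - [0,0,0]
    - [0,0,0]
  rotation:
    - [-0.03,0.01,0.01]
    - [-0.03,0.01,0.01]
    - [-0.03,0.01,0.01]
    - [0,0,0]
    - [0,0,0]
    - [0,0,0]

```text
clock: 20.6
position: [0.4586, 0.1257, 0.0921]
tool_rot: [-0.762, 1.565, -2.683]
force: [-0.1, 0.3, -0.1]
grip_width: 0.0855
```

```bash
python3 plan.py .458 .1252 .054 -20 5
```

```text
t 20.6 pos [0.4586 0.1257 0.0921] F [-0.1  0.3 -0.1] w 0.0855 phi -20.1
{"delta_pos": [[0.25, 0.0, 0.0], [0.25, 0.0, 0.0], [0.25, 0.0, 0.0], [0.25, 0.0, 0.0], [0.25, 0.0, 0.0]], "rotation": [[0.0, 0.01, 0.01], [0.0, 0.01, 0.01], [0.0, 0.01, 0.01], [0.0, 0.01, 0.01], [0.0, 0.01, 0.01]]}
```

>>> arm_command:
  delta_pos:
    - [0.23,0,0]
    - [0.25,0,0]
    - [0.25,0,0]
    - [0.25,0,0]
    - [0.15,0,0]
    - [0,0,0]
    - [0,0,0]
  rotation:
    - [0,0,0]
    - [0,0,0]
    - [0,0,0]
    - [0,0,0]
    - [0,0,0]
    - [0,0,0]
    - [0,0,0]

```text
clock: 21.3
position: [0.4587, 0.1256, 0.055]
tool_rot: [-0.768, 1.565, -2.689]
force: [-0.2, -0.9, -0.3]
grip_width: 0.0854
```

>>> arm_command:
  delta_pos:
    - [0,0,0]
    - [0,0,0]
    - [0,0,0]
    - [0,0,0]
    - [0,0,0]
    - [0,0,0]
  rotation:
    - [0,0,0]
    - [0,0,0]
    - [0,0,0]
    - [0,0,0]
    - [0,0,0]
    - [0,0,0]
  gripper: 1
  grip_force: 35

```text
clock: 21.9
position: [0.4592, 0.1257, 0.0562]
tool_rot: [-0.65, 1.566, -2.571]
force: [-0.4, -0.1, -0.5]
grip_width: 0.0523
```

>>> arm_command:
  delta_pos:
    - [-0.1,0,0]
    - [-0.3,0,0]
    - [-0.5,0,0]
    - [-0.6,0,0]
    - [-0.3,0,0]
  rotation:
    - [0,0,0]
    - [0,0,0]
    - [0,0,0]
    - [0,0,0]
    - [0,0,0]

```text
clock: 22.4
position: [0.4587, 0.1258, 0.1129]
tool_rot: [-0.764, 1.564, -2.686]
force: [-0.8, -0.9, -1.0]
grip_width: 0.0527
```

```bash
python3 plan.py .55 -.15 .14 -20 10; python3 grab.py 7; python3 - <<'E'
import cv2,numpy as np
s=cv2.imread('pics/scene7.png')
cv2.imwrite('pics/c9.png',cv2.resize(s[210:330,310:430],(600,600),interpolation=cv2.INTER_CUBIC))
E
```

```text
t 22.4 pos [0.4587 0.1258 0.1129] F [-0.8 -0.9 -1. ] w 0.0527 phi -20.1
{"delta_pos": [[-0.09, 0.6, 0.76], [-0.09, 0.6, 0.76], [-0.09, 0.6, 0.76], [-0.09, 0.6, 0.76], [-0.09, 0.6, 0.76], [-0.09, 0.6, 0.76], [-0.09, 0.6, 0.76], [-0.09, 0.6, 0.76], [-0.09, 0.6, 0.76], [-0.09, 0.6, 0.76]], "rotation": [[0.0, 0.0, 0.0], [0.0, 0.0, 0.0], [0.0, 0.0, 0.0], [0.0, 0.0, 0.0], [0.0, 0.0, 0.0], [0.0, 0.0, 0.0], [0.0, 0.0, 0.0], [0.0, 0.0, 0.0], [0.0, 0.0, 0.0], [0.0, 0.0, 0.0]]}
```

View pics/c9.png

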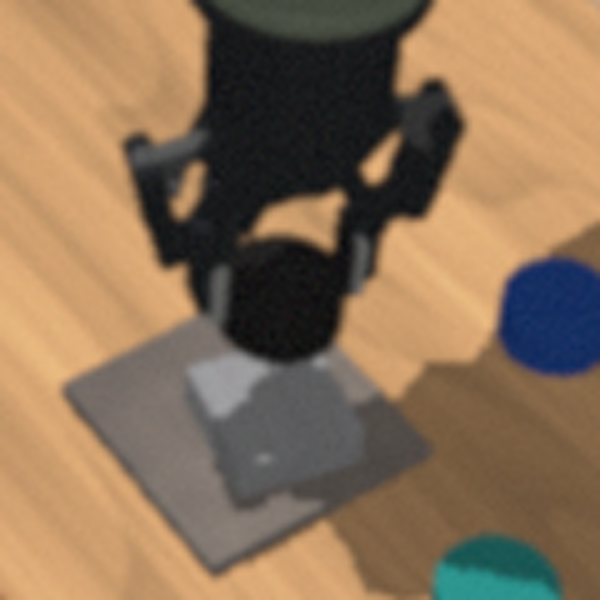

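The disc is held level and the square is still on the board. I'll carry it to the round tray.

>>> arm_command:
  delta_pos:
    - [-0.09,0.6,0.76]
    - [-0.09,0.6,0.76]
    - [-0.09,0.6,0.76]
    - [-0.09,0.6,0.76]
    - [-0.09,0.6,0.76]
    - [-0.05,0.6,0.76]
    - [-0.05,0.6,0.76]
    - [-0.05,0.6,0.76]
    - [0,0.6,0.76]
    - [0,0.6,0.76]
  rotation:
    - [0,0,0]
    - [0,0,0]
    - [0,0,0]
    - [0,0,0]
    - [0,0,0]
    - [0,0,0]
    - [0,0,0]
    - [0,0,0]
    - [0,0,0]
    - [0,0,0]

```text
clock: 23.5
position: [0.5509, -0.1571, 0.1254]
tool_rot: [-1.11, 1.56, -3.025]
force: [-0.2, 0.2, -1.0]
grip_width: 0.0523
```

```bash
python3 plan.py .5398 -.3973 .12 -20 8
```

```text
t 23.5 pos [ 0.5509 -0.1571  0.1254] F [-0.2  0.2 -1. ] w 0.0523 phi -19.7
{"delta_pos": [[0.02, 0.29, 0.96], [0.02, 0.29, 0.96], [0.02, 0.3, 0.96], [0.02, 0.3, 0.96], [0.02, 0.3, 0.96], [0.02, 0.3, 0.96], [0.02, 0.3, 0.96], [0.02, 0.3, 0.96]], "rotation": [[0.01, 0.01, 0.01], [0.01, 0.01, 0.01], [0.01, 0.01, 0.01], [0.01, 0.01, 0.01], [0.01, 0.01, 0.01], [0.01, 0.01, 0.01], [0.01, 0.01, 0.01], [0.01, 0.01, 0.01]]}
```

>>> arm_command:
  delta_pos:
    - [0,0.25,0.9]
    - [0,0.28,0.96]
    - [0,0.28,0.96]
    - [0,0.28,0.96]
    - [0.02,0.28,0.96]
    - [0.02,0.28,0.9]
    - [0.02,0.2,0.6]
    - [0,0.1,0.3]
    - [0,0,0]
    - [0,0,0]
  rotation:
    - [0.01,0.01,0.01]
    - [0.01,0.01,0.01]
    - [0.01,0.01,0.01]
    - [0.01,0.01,0.01]
    - [0,0,0]
    - [0,0,0]
    - [0,0,0]
    - [0,0,0]
    - [0,0,0]
    - [0,0,0]

```text
clock: 24.5
position: [0.5352, -0.3722, 0.1142]
tool_rot: [-1.498, 1.557, 2.862]
force: [0.7, 1.3, -0.5]
grip_width: 0.0524
```

```bash
python3 plan.py .5398 -.3973 .05 -20 6
```

```text
t 24.5 pos [ 0.5352 -0.3722  0.1142] F [ 0.7  1.3 -0.5] w 0.0524 phi -20.2
{"delta_pos": [[0.36, 0.08, 0.12], [0.36, 0.08, 0.12], [0.36, 0.07, 0.12], [0.36, 0.07, 0.12], [0.36, 0.07, 0.12], [0.36, 0.07, 0.12]], "rotation": [[0.0, 0.0, 0.02], [0.0, 0.0, 0.02], [0.0, 0.0, 0.02], [0.0, 0.0, 0.02], [0.0, 0.0, 0.02], [0.0, 0.0, 0.02]]}
```

>>> arm_command:
  delta_pos:
    - [0.3,0.08,0.14]
    - [0.36,0.08,0.14]
    - [0.36,0.08,0.14]
    - [0.36,0.08,0.14]
    - [0.36,0.06,0.1]
    - [0.25,0.03,0.05]
    - [0,0,0]
    - [0,0,0]
  rotation:
    - [0,0,0.02]
    - [0,0,0.02]
    - [0,0,0.02]
    - [0,0,0.02]
    - [0,0,0.02]
    - [0,0,0.02]
    - [0,0,0]
    - [0,0,0]

```text
clock: 25.3
position: [0.54, -0.3944, 0.0475]
tool_rot: [-1.857, 1.569, 2.507]
force: [-0.7, 0.3, -0.3]
grip_width: 0.0525
```

```bash
python3 plan.py .5398 -.3973 .029 -20 4
```

```text
t 25.3 pos [ 0.54   -0.3944  0.0475] F [-0.7  0.3 -0.3] w 0.0525 phi -19.9
{"delta_pos": [[0.15, 0.01, 0.02], [0.15, 0.01, 0.02], [0.15, 0.01, 0.02], [0.15, 0.01, 0.02]], "rotation": [[0.0, 0.0, 0.0], [0.0, 0.0, 0.0], [0.0, 0.0, 0.0], [0.0, 0.0, 0.0]]}
```

>>> arm_command:
  delta_pos:
    - [0.13,0.01,0.03]
    - [0.13,0.01,0.03]
    - [0.13,0.01,0.02]
    - [0.12,0,0]
    - [0.06,0,0]
    - [0.05,0,0]
    - [0,0,0]
  rotation:
    - [0,0,0]
    - [0,0,0]
    - [0,0,0]
    - [0,0,0]
    - [0,0,0]
    - [0,0,0]
    - [0,0,0]

```text
clock: 26.0
position: [0.5407, -0.3972, 0.0286]
tool_rot: [-2.546, 1.57, 1.819]
force: [-0.5, 0.6, -0.1]
grip_width: 0.0526
```

>>> arm_command:
  delta_pos:
    - [0.04,0,0]
    - [0.04,0,0]
    - [0,0,0]
  rotation:
    - [0,0,0]
    - [0,0,0]
    - [0,0,0]

```text
clock: 26.3
position: [0.5409, -0.3972, 0.0269]
tool_rot: [1.564, 1.571, -0.354]
force: [0.4, 0.1, -0.3]
grip_width: 0.0526
```

>>> arm_command:
  delta_pos:
    - [0.04,0,0]
    - [0.04,0,0]
    - [0,0,0]
  rotation:
    - [0,0,0]
    - [0,0,0]
    - [0,0,0]

```text
clock: 26.6
position: [0.5411, -0.3973, 0.0271]
tool_rot: [0.615, 1.57, -1.304]
force: [-0.8, 0.5, -0.7]
grip_width: 0.0523
```

Contact is made, as z no longer falls. I'll release, rise and look.

>>> arm_command:
  delta_pos:
    - [0,0,0]
    - [0,0,0]
    - [0,0,0]
    - [0,0,0]
  rotation:
    - [0,0,0]
    - [0,0,0]
    - [0,0,0]
    - [0,0,0]
  gripper: -1

```text
clock: 27.0
position: [0.5413, -0.3973, 0.027]
tool_rot: [0.928, 1.569, -0.991]
force: [0.2, -0.1, 0.2]
grip_width: 0.0856
```

>>> arm_command:
  delta_pos:
    - [-0.2,0,0]
    - [-0.7,0,0]
    - [-0.9,0,0]
    - [-1,0,0]
    - [-0.5,0,0]
  rotation:
    - [0,0,0]
    - [0,0,0]
    - [0,0,0]
    - [0,0,0]
    - [0,0,0]

```text
clock: 27.5
position: [0.5402, -0.3962, 0.1278]
tool_rot: [-1.751, 1.568, 2.614]
force: [0.1, 0.7, 0.7]
grip_width: 0.0853
```

```bash
python3 plan.py .55 -.15 .14 -16 8; python3 grab.py 8; python3 - <<'E'
import cv2,numpy as np
s=cv2.imread('pics/scene8.png');t=cv2.imread('pics/top8.png')
cv2.imwrite('pics/c10.png',np.hstack([cv2.resize(s[130:230,180:260],(400,500),interpolation=cv2.INTER_CUBIC),cv2.resize(t[208:283,225:285],(400,500),interpolation=cv2.INTER_CUBIC)]))
E
```

```text
t 27.5 pos [ 0.5402 -0.3962  0.1278] F [0.1 0.7 0.7] w 0.0853 phi -19.9
{"delta_pos": [[-0.05, -0.31, -0.98], [-0.05, -0.3, -0.98], [-0.05, -0.29, -0.98], [-0.05, -0.29, -0.99], [-0.05, -0.28, -0.99], [-0.05, -0.27, -0.99], [-0.05, -0.26, -0.99], [-0.05, -0.25, -1.0]], "rotation": [[-0.08, 0.0, 0.0], [-0.08, 0.0, 0.0], [-0.08, 0.0, 0.0], [-0.08, 0.0, 0.0], [-0.08, 0.0, 0.0], [-0.08, 0.0, 0.0], [-0.08, 0.0, 0.0], [-0.08, 0.0, 0.0]]}
```

View pics/c10.png

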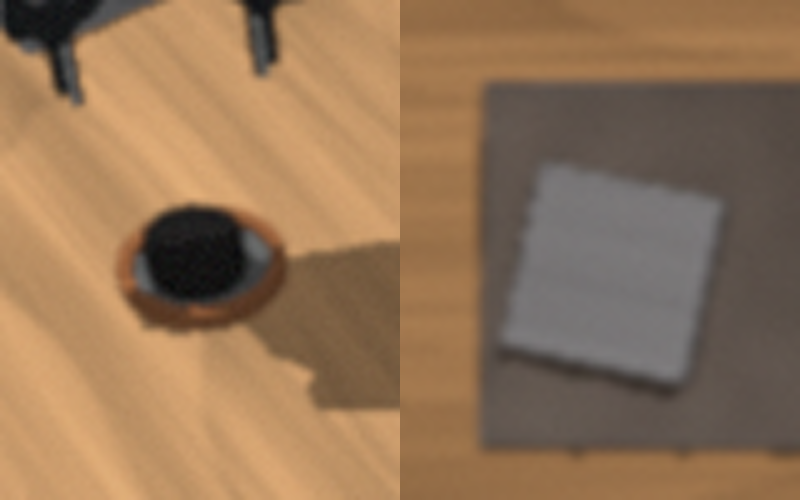

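The disc lies flat within its tray (crop 197,255). The square's top corners show at right crop (142,160), (322,200), (288,380) and (105,345).

```bash
python3 -c "
from h import *
k=400/60
print(rect(p2w('top',[((u+.5)/k-.5+225,(v+.5)/k-.5+208) for u,v in [(142,161),(322,200),(288,380),(106,344)]],.034)))
t=cv2.imread('pics/top8.png')[225:270,233:282];h=cv2.cvtColor(cv2.resize(t,None,fx=8,fy=8,interpolation=2),40)
m=(h[...,2]>105)&(h[...,1]<40);cs=max(cv2.findContours(m.astype('uint8'),0,1)[0],key=cv2.contourArea)[:,0]
print(rect(p2w('top',(cs+.5)/8-.5+[233,225],.034)))"
```

```text
(array([457.5, 124.4]), array([58.9, 59.6]), 78.0)
(array([457.7, 125.8]), array([59. , 59.2]), 76.4)
```

>>> arm_command:
  delta_pos:
    - [-0.05,-0.28,-0.9]
    - [-0.05,-0.3,-0.98]
    - [-0.05,-0.29,-0.98]
    - [-0.05,-0.29,-0.98]
    - [-0.05,-0.28,-0.98]
    - [-0.05,-0.27,-0.98]
    - [-0.05,-0.26,-0.98]
    - [0,-0.25,-0.98]
    - [0,0.2,-0.98]
    - [0,0.2,-0.98]
  rotation:
    - [-0.08,0,0]
    - [-0.08,0,0]
    - [-0.08,0,0]
    - [-0.08,0,0]
    - [-0.08,0,0]
    - [-0.08,0,0]
    - [-0.08,0,0]
    - [-0.08,0,0]
    - [0,0,0]
    - [0,0,0]

```text
clock: 28.6
position: [0.5721, -0.0946, 0.1293]
tool_rot: [-1.481, 1.557, 2.947]
force: [0.8, -0.2, 0.9]
grip_width: 0.0856
```

```bash
python3 plan.py .4568 .1255 .12 -13 10
```

```text
t 28.6 pos [ 0.5721 -0.0946  0.1293] F [ 0.8 -0.2  0.9] w 0.0856 phi -16.3
{"delta_pos": [[0.04, -0.57, -0.6], [0.04, -0.57, -0.6], [0.04, -0.57, -0.6], [0.04, -0.56, -0.61], [0.04, -0.56, -0.61], [0.03, -0.56, -0.61], [0.03, -0.55, -0.62], [0.03, -0.55, -0.62], [0.03, -0.55, -0.62], [0.03, -0.54, -0.63]], "rotation": [[-0.06, 0.0, 0.01], [-0.06, 0.0, 0.01], [-0.06, 0.0, 0.01], [-0.06, 0.0, 0.01], [-0.06, 0.0, 0.01], [-0.06, 0.0, 0.01], [-0.06, 0.0, 0.01], [-0.06, 0.0, 0.01], [-0.06, 0.0, 0.01], [-0.06, 0.0, 0.01]]}
```

Square: (457.5, 125.2) mm, jaw angle −13°.

>>> arm_command:
  delta_pos:
    - [0.02,-0.6,-0.5]
    - [0.03,-0.57,-0.6]
    - [0.03,-0.57,-0.6]
    - [0.03,-0.56,-0.6]
    - [0.03,-0.56,-0.61]
    - [0.03,-0.56,-0.61]
    - [0.03,-0.5,-0.62]
    - [0.03,-0.4,-0.5]
    - [0,-0.2,-0.3]
    - [0,0,0]
  rotation:
    - [-0.06,0,0.01]
    - [-0.06,0,0.01]
    - [-0.06,0,0.01]
    - [-0.06,0,0.01]
    - [-0.06,0,0.01]
    - [-0.06,0,0.01]
    - [-0.06,0,0.01]
    - [-0.06,0,0.01]
    - [-0.06,0,0]
    - [0,0,0]

```text
clock: 29.6
position: [0.4717, 0.0947, 0.116]
tool_rot: [-1.572, 1.555, 2.921]
force: [-0.9, 0.6, 0.9]
grip_width: 0.0854
```

```bash
python3 plan.py .4575 .1252 .07 -13 6
```

```text
t 29.6 pos [0.4717 0.0947 0.116 ] F [-0.9  0.6  0.9] w 0.0854 phi -12.6
{"delta_pos": [[0.26, -0.11, -0.15], [0.26, -0.11, -0.15], [0.26, -0.11, -0.15], [0.26, -0.11, -0.15], [0.26, -0.11, -0.15], [0.26, -0.11, -0.15]], "rotation": [[0.01, 0.0, 0.02], [0.01, 0.0, 0.02], [0.01, 0.0, 0.02], [0.01, 0.0, 0.02], [0.01, 0.0, 0.02], [0.01, 0.0, 0.02]]}
```

>>> arm_command:
  delta_pos:
    - [0.2,-0.12,-0.17]
    - [0.26,-0.12,-0.17]
    - [0.26,-0.12,-0.17]
    - [0.26,-0.12,-0.17]
    - [0.26,-0.1,-0.15]
    - [0.15,-0.05,-0.08]
    - [0,0,0]
    - [0,0,0]
  rotation:
    - [0.01,0,0.02]
    - [0.01,0,0.02]
    - [0.01,0,0.02]
    - [0.01,0,0.02]
    - [0.01,0,0.02]
    - [0,0,0.02]
    - [0,0,0]
    - [0,0,0]

```text
clock: 30.4
position: [0.4583, 0.1256, 0.0692]
tool_rot: [-1.1, 1.567, -2.9]
force: [0.4, 0.4, -0.0]
grip_width: 0.085
```

```bash
python3 plan.py .4575 .1252 .03 -13 6
```

```text
t 30.4 pos [0.4583 0.1256 0.0692] F [ 0.4  0.4 -0. ] w 0.085 phi -13.1
{"delta_pos": [[0.22, 0.0, 0.0], [0.22, 0.0, 0.0], [0.22, 0.0, 0.0], [0.22, 0.0, 0.0], [0.22, 0.0, 0.0], [0.22, 0.0, 0.0]], "rotation": [[0.0, 0.0, 0.01], [0.0, 0.0, 0.01], [0.0, 0.0, 0.01], [0.0, 0.0, 0.01], [0.0, 0.0, 0.01], [0.0, 0.0, 0.01]]}
```

>>> arm_command:
  delta_pos:
    - [0.2,0,0]
    - [0.22,0,0]
    - [0.22,0,0]
    - [0.22,0,0]
    - [0.22,0,0]
    - [0.13,0,0]
    - [0,0,0]
    - [0,0,0]
  rotation:
    - [0,0,0]
    - [0,0,0]
    - [0,0,0]
    - [0,0,0]
    - [0,0,0]
    - [0,0,0]
    - [0,0,0]
    - [0,0,0]

```text
clock: 31.2
position: [0.4587, 0.1248, 0.0297]
tool_rot: [-1.019, 1.567, -2.819]
force: [1.1, 0.1, 0.6]
grip_width: 0.085
```

>>> arm_command:
  delta_pos:
    - [0,0,0]
    - [0,0,0]
    - [0,0,0]
    - [0,0,0]
    - [0,0,0]
    - [0,0,0]
  rotation:
    - [0,0,0]
    - [0,0,0]
    - [0,0,0]
    - [0,0,0]
    - [0,0,0]
    - [0,0,0]
  gripper: 1
  grip_force: 100

```text
clock: 31.8
position: [0.4584, 0.1246, 0.0309]
tool_rot: [-0.872, 1.568, -2.673]
force: [-0.4, -0.1, -5.7]
grip_width: 0.0575
```

>>> arm_command:
  delta_pos:
    - [-0.1,0,0]
    - [-0.3,0,0]
    - [-0.5,0,0]
    - [-0.6,0,0]
    - [-0.5,0,0]
    - [-0.2,0,0]
  rotation:
    - [0,0,0]
    - [0,0,0]
    - [0,0,0]
    - [0,0,0]
    - [0,0,0]
    - [0,0,0]

```text
clock: 32.4
position: [0.4576, 0.1245, 0.1005]
tool_rot: [-0.957, 1.565, -2.757]
force: [0.0, -0.4, -5.6]
grip_width: 0.0572
```

```bash
python3 plan.py .5301 .3729 .10 -7 12; python3 grab.py 9; python3 - <<'E'
import cv2,numpy as np
s=cv2.imread('pics/scene9.png')
cv2.imwrite('pics/c11.png',cv2.resize(s[210:330,310:430],(600,600),interpolation=cv2.INTER_CUBIC))
E
```

```text
t 32.4 pos [0.4576 0.1245 0.1005] F [ 0.  -0.4 -5.6] w 0.0572 phi -13.1
{"delta_pos": [[0.0, 0.04, -0.72], [0.0, 0.05, -0.72], [0.0, 0.05, -0.72], [0.0, 0.06, -0.72], [0.0, 0.07, -0.72], [0.0, 0.07, -0.72], [0.0, 0.08, -0.71], [0.0, 0.08, -0.71], [0.0, 0.09, -0.71], [0.0, 0.1, -0.71], [0.0, 0.1, -0.71], [0.0, 0.11, -0.71]], "rotation": [[-0.09, 0.0, 0.0], [-0.09, 0.0, 0.0], [-0.09, 0.0, 0.0], [-0.09, 0.0, 0.0], [-0.09, 0.0, 0.0], [-0.09, 0.0, 0.0], [-0.09, 0.0, 0.0], [-0.09, 0.0, 0.0], [-0.09, 0.0, 0.0], [-0.09, 0.0, 0.0], [-0.09, 0.0, 0.0], [-0.09, 0.0, 0.0]]}
```

View pics/c11.png

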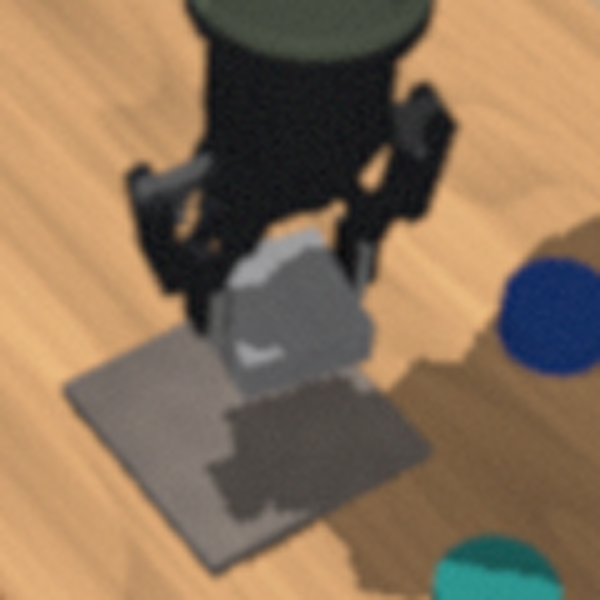

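The square is held level. I'll carry it to the large square tray.

>>> arm_command:
  delta_pos:
    - [0,0.04,-0.6]
    - [0,0.05,-0.72]
    - [0,0.05,-0.72]
    - [0,0.06,-0.72]
    - [0,0.07,-0.72]
    - [0,0.07,-0.72]
    - [0,0.08,-0.71]
    - [0,0.08,-0.71]
    - [0,0.09,-0.65]
    - [0,0.1,-0.5]
  rotation:
    - [-0.1,0,0]
    - [-0.1,0,0]
    - [-0.1,0,0]
    - [-0.1,0,0]
    - [-0.1,0,0]
    - [-0.1,0,0]
    - [-0.1,0,0]
    - [-0.1,0,0]
    - [-0.1,0,0]
    - [-0.1,0,0]

```text
clock: 33.5
position: [0.5129, 0.3298, 0.0898]
tool_rot: [-0.981, 1.554, -2.671]
force: [0.2, -0.3, -5.5]
grip_width: 0.0575
```

```bash
python3 plan.py .5301 .3729 .06 -7 6
```

```text
t 33.5 pos [0.5129 0.3298 0.0898] F [ 0.2 -0.3 -5.5] w 0.0575 phi -6.8
{"delta_pos": [[0.16, 0.07, -0.25], [0.16, 0.07, -0.25], [0.16, 0.07, -0.25], [0.16, 0.07, -0.25], [0.16, 0.07, -0.25], [0.16, 0.07, -0.25]], "rotation": [[0.0, 0.01, 0.02], [0.0, 0.01, 0.02], [0.0, 0.01, 0.02], [0.0, 0.01, 0.02], [0.0, 0.01, 0.02], [0.0, 0.01, 0.02]]}
```

>>> arm_command:
  delta_pos:
    - [0.12,0.08,-0.22]
    - [0.16,0.08,-0.25]
    - [0.16,0.08,-0.25]
    - [0.16,0.08,-0.25]
    - [0.16,0.07,-0.22]
    - [0.05,0.04,-0.1]
    - [0,0,0]
    - [0,0,0]
  rotation:
    - [0,0.01,0.02]
    - [0,0.01,0.02]
    - [0,0.01,0.02]
    - [0,0.01,0.02]
    - [0,0.01,0.02]
    - [0,0.01,0.02]
    - [0,0,0]
    - [0,0,0]

```text
clock: 34.3
position: [0.5296, 0.3697, 0.0591]
tool_rot: [-0.577, 1.564, -2.266]
force: [-0.8, 0.3, -5.6]
grip_width: 0.0574
```

```bash
python3 plan.py .5301 .3729 .027 -7 6
```

```text
t 34.3 pos [0.5296 0.3697 0.0591] F [-0.8  0.3 -5.6] w 0.0574 phi -6.8
{"delta_pos": [[0.18, 0.0, -0.02], [0.18, 0.0, -0.02], [0.18, 0.0, -0.02], [0.18, 0.0, -0.02], [0.18, 0.0, -0.02], [0.18, 0.0, -0.02]], "rotation": [[0.01, 0.01, 0.01], [0.01, 0.01, 0.01], [0.01, 0.01, 0.01], [0.01, 0.01, 0.01], [0.01, 0.01, 0.01], [0.01, 0.01, 0.01]]}
```

>>> arm_command:
  delta_pos:
    - [0.16,0,-0.03]
    - [0.18,0,-0.03]
    - [0.18,0,-0.02]
    - [0.16,0,0]
    - [0.13,0,0]
    - [0.08,0,0]
    - [0.04,0,0]
    - [0,0,0]
  rotation:
    - [0.01,0.01,0.01]
    - [0.01,0.01,0.01]
    - [0.01,0.01,0.01]
    - [0,0,0]
    - [0,0,0]
    - [0,0,0]
    - [0,0,0]
    - [0,0,0]

```text
clock: 35.1
position: [0.5301, 0.3712, 0.029]
tool_rot: [0.026, 1.568, -1.668]
force: [-0.6, 0.6, -6.6]
grip_width: 0.0577
```

>>> arm_command:
  delta_pos:
    - [0.04,0,0]
    - [0.04,0,0]
    - [0,0,0]
  rotation:
    - [0,0,0]
    - [0,0,0]
    - [0,0,0]

```text
clock: 35.4
position: [0.5302, 0.3713, 0.0268]
tool_rot: [0.18, 1.569, -1.513]
force: [-0.4, -0.3, -5.7]
grip_width: 0.0572
```

>>> arm_command:
  delta_pos:
    - [0.04,0,0]
    - [0.04,0,0]
    - [0,0,0]
  rotation:
    - [0,0,0]
    - [0,0,0]
    - [0,0,0]

```text
clock: 35.7
position: [0.5305, 0.3715, 0.0262]
tool_rot: [0.586, 1.568, -1.107]
force: [0.8, 0.3, -6.7]
grip_width: 0.0574
```

>>> arm_command:
  delta_pos:
    - [0.04,0,0]
    - [0.04,0,0]
    - [0,0,0]
  rotation:
    - [0,0,0]
    - [0,0,0]
    - [0,0,0]

```text
clock: 36.0
position: [0.5307, 0.3716, 0.0261]
tool_rot: [0.879, 1.568, -0.815]
force: [0.3, -0.4, -5.1]
grip_width: 0.0576
```

z holds at 26 mm, the height expected at contact. I'll release and rise.

>>> arm_command:
  delta_pos:
    - [0,0,0]
    - [0,0,0]
    - [0,0,0]
    - [0,0,0]
  rotation:
    - [0,0,0]
    - [0,0,0]
    - [0,0,0]
    - [0,0,0]
  gripper: -1

```text
clock: 36.4
position: [0.5314, 0.3724, 0.0265]
tool_rot: [1.496, 1.567, -0.199]
force: [0.3, -0.7, 0.1]
grip_width: 0.0856
```

>>> arm_command:
  delta_pos:
    - [-0.2,0,0]
    - [-0.7,0,0]
    - [-0.9,0,0]
    - [-1,0,0]
    - [-1,0,0]
    - [-1,0,0]
    - [-0.8,0,0]
    - [-0.3,0,0]
    - [0,0,0]
  rotation:
    - [0,0,0]
    - [0,0,0]
    - [0,0,0]
    - [0,0,0]
    - [0,0,0]
    - [0,0,0]
    - [0,0,0]
    - [0,0,0]
    - [0,0,0]

```text
clock: 37.3
position: [0.5302, 0.3726, 0.2127]
tool_rot: [1.639, 1.567, -0.054]
force: [-0.0, -0.2, 0.6]
grip_width: 0.0857
```

```bash
python3 grab.py 10; python3 - <<'E'
import cv2,numpy as np
s=cv2.imread('pics/scene10.png')
cv2.imwrite('pics/c12.png',cv2.resize(s[150:450,180:520],(800,706),interpolation=cv2.INTER_CUBIC)[:600])
cv2.imwrite('pics/c12.png',cv2.resize(s[145:445,170:510],(680,600),interpolation=cv2.INTER_CUBIC))
E
```

```text
(no output)
```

View pics/c12.png

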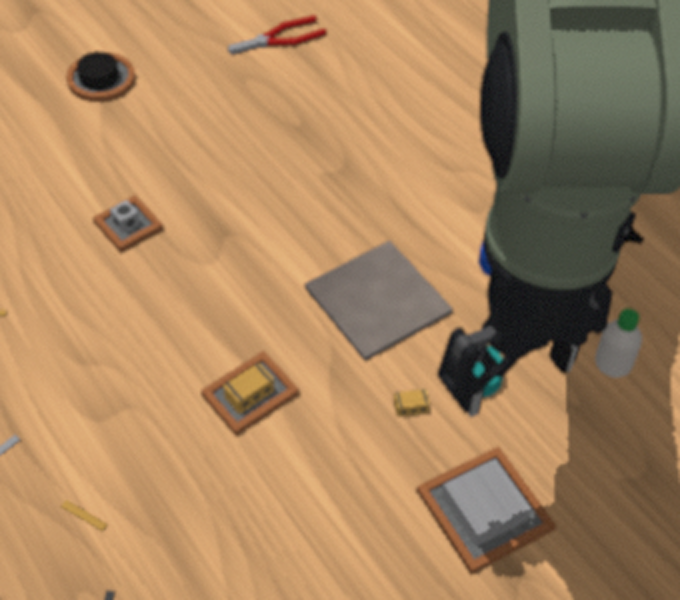

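All four blocks are in their trays. The bottle at scene (479,317) and the pliers at (308,163) are where they started. Handing in.

```bash
python3 -c "
from workcell import bot; print(bot.job_done())"
```

```text
the job is handed in; nothing more can be done
None
```

All four blocks are in their matching trays, moved one at a time from the top down: cube, oblong, disc, square. Each was lowered until z stopped falling at the expected contact height before I opened the jaws. The job was handed in at about 37 s, with the gripper open and clear at z = 0.21 m.

- **Last picture:** it shows every block flat inside its own recess. The bottle, pliers and small brass look-alike are unmoved. The blue and teal discs are mostly behind the gripper in that picture, and the arm did not go near them.
- **Camera disagreement:** the scene camera read about 2 mm low in x and 4 mm high in y compared with the measured tool pose. I used the top camera's positions instead.
- **Force readings:** the vertical force reading did not clearly show touchdown, so I judged contact from the height. Nothing seen afterwards suggested a drop.

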